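Mount the copying lens in its vee and clamp it

TASK

Take the long silver lens out of its case, set it down and let go of it on the two blue strips in the open lid, then take it again where your fingers will clear the vee and lay it in the vee of the slide-copying bench, glass end towards the slide holder and its black middle band centred under the strap. Once it sits squarely in the vee and is let go, swing the strap down onto it and only then push the latch upright so that it hooks over the strap's end. Never let the lens drop, and do not disturb the other things on the desk.

Things in the scene. Friction and masses are not known exactly. Their poses are not given: they have to be found in the camera images.
- lens: Long silver lens barrel: plain cylinder, 48 mm diameter, 170 mm long, 0.36 kg +-20 percent. Origin at mid-length on its axis; its y axis runs along the barrel, +y to the glass end (black rim, blue glass), -y to the brass rear end. A black band 44 mm wide goes round its middle. It may roll about y, so its x and z axes mean nothing.
- lens_glass (a point): Centre of the lens's glass end face, 85 mm along +y from the lens's origin.
- case: Black clamshell case, fixed, lying open flat: 258 mm along x, 222 mm along y. Origin on the table under the hinge line; z up. The deep half (to -x, rim 48 mm high) holds the lens in grey foam, the lid half (to +x) is a tray with rim 24 mm and floor 4 mm above the table, inner width 118 mm.
- recess (a point): Where the lens's centre lies in the foam (within 2 mm) at the start, glass to the case's +y: 66 mm to -x of the case's origin, 36 mm above the table; axes as the case's. Foam top 46 mm high, trough along y only 2 mm wider each side than the barrel. Only at a notch from y = -34 to 34 mm can fingers go down beside the barrel: floor 12 mm above the table, walls 59 mm from the axis.
- lid_rest (a point): Where the lens's centre lies, along y, when it rests on the lid's two blue padded strips (150 mm long along y, they cradle it between them): 66 mm to +x of the case's origin and 30 mm above the table; axes as the case's. Beside the cradled barrel fingers have free room along its whole length, down to the tray's floor.
- bench: Slide-copying bench, fixed: aluminium rail 360 mm long along its y (top 21 mm high), grey camera at the -y end (98 mm high, its ring reaches to y = -114 mm), slide holder with light panel at the +y end (face at y = 143 mm, 107 mm high), vee mount between. Origin on the table under the vee's middle, -x is the latch side (faces the robot at yaw 0), +x the strap's hinge side, z up.
- vee (a point): Centre and axis (y) of the seated lens, 72 mm above the table; axes as the bench's. The 90 degree vee is 56 mm long (y) and 96 mm wide; above it upright cheeks stand 30 mm from the axis and reach 14 mm above it, so fingers cannot go down beside the barrel there. The seated barrel overhangs the vee by 57 mm at each end, over the rail only.
- strap (a joint): Clamp strap: flat steel bar 24 mm wide (along bench y), 5 mm thick, blue patch, hinged on the +x side of the vee. Rad: 0 flat across the vee, about 0.01 with its pad resting on the seated lens, pi/2 upright, up to 2.25 thrown back to +x. Starts at 1.9 to 2.2. Friction hinge: stays where left, about 1 N at its end moves it.
- strap_hinge (a point): On the strap's hinge pin, at bench x = 44, y = 0, z = 101 mm; the pin runs along the bench's y, in mid-thickness of the bar.
- strap_end (a point): Free end of the strap (dark tip), 104 mm from the hinge pin, in mid-thickness. Closed it lies at bench x = -60, z = 101 mm.
- latch (a joint): Steel hook latch with red thumb piece on the -x face of the vee mount. Rad: 0 upright, hooked over the end of the closed strap (its stop); grows as it leans out to -x, at most 0.6; starts at 0.35 to 0.55. Stays where left, under 1 N at its tip moves it. Its claw passes 4 mm above the closed strap and catches on a strap that is not down.
- latch_pin (a point): On the latch's pin, at bench x = -54, y = 0, z = 52 mm; the pin runs along the bench's y.
- latch_tip (a point): Top of the latch's red thumb piece. The latch is 16 mm wide (thumb piece 20 mm). Closed, its outer (-x) face stands at bench x = -69 mm (thumb piece -71 mm) from z = 58 mm up, and this point is at x = -67, z = 126 mm.
- loupe: Bystander, leave it be: standing loupe, clear foot and black top, 66 mm across, 48 mm high; origin under its centre.
- short_lens: Bystander, leave it be: short black lens standing on end, 60 mm across, 72 mm high; origin under its centre.
- lens_cap: Bystander, leave it be: black lens cap, 54 mm across, 11 mm high; origin under its centre.
- slide_box: Bystander, leave it be: grey slide box with yellow lid, 64 x 122 x 60 mm high (long side along its y); origin under its centre.
- pencil_pot: Bystander, leave it be: blue pot of pencils, 72 mm across, pencils up to 150 mm high; origin under its centre.
- book: Bystander, leave it be: blue book lying flat, 142 x 208 x 28 mm (long side along its y); origin under its centre.
- blower: Bystander, leave it be: dark rubber dust blower standing on its bulb, 58 mm across, thin red nozzle up to 104 mm high; origin under its centre.

How it is judged (in metres and radians):
On the way, in this order (a step that is already met when the one before it is completed fails the run):
1. the lens lies on the two strips in the lid, let go (x of lens in the frame of lid_rest between -0.006 and 0.006 m and y of lens in the frame of lid_rest between -0.035 and 0.035 m and z of lens in the frame of lid_rest between -0.006 and 0.006 m and contact force between lens and the fingers below 0.2 N and linear speed of lens below 0.03 m/s), for 0.2 s.
2. the lens lies seated in the vee, glass towards the slide holder, let go, with the strap still open (x of lens in the frame of vee between -0.003 and 0.003 m and y of lens in the frame of vee between -0.01 and 0.01 m and z of lens in the frame of vee between -0.003 and 0.003 m and angle between the y axis of lens and the y axis of vee, either way round below 0.04 rad and y of lens_glass in the frame of vee above 0.05 m and contact force between lens and the fingers below 0.2 N and linear speed of lens below 0.03 m/s and value of joint strap above 0.5 rad), for 0.2 s.
3. the strap is down on the lens, the latch not yet hooked (x of lens in the frame of vee between -0.003 and 0.003 m and y of lens in the frame of vee between -0.01 and 0.01 m and z of lens in the frame of vee between -0.003 and 0.003 m and angle between the y axis of lens and the y axis of vee, either way round below 0.04 rad and y of lens_glass in the frame of vee above 0.05 m and value of joint strap below 0.04 rad and value of joint latch above 0.2 rad), for 0.1 s.
At the end, for the whole second after the job is handed in: The lens lies at rest in the vee (axis within 3 mm of the vee's axis and parallel to it within 0.04 rad, middle within 10 mm of the vee's middle, glass end towards the slide holder), the strap is down on it (joint below 0.04 rad) and the latch is upright over the strap's end (joint below 0.08 rad) (x of lens in the frame of vee between -0.003 and 0.003 m and y of lens in the frame of vee between -0.01 and 0.01 m and z of lens in the frame of vee between -0.003 and 0.003 m and angle between the y axis of lens and the y axis of vee, either way round below 0.04 rad and y of lens_glass in the frame of vee above 0.05 m and value of joint strap below 0.04 rad and value of joint latch below 0.08 rad and linear speed of lens below 0.02 m/s); the robot touches nothing.
It fails at once if the lens is dropped or thrown (moves faster than 0.45 m/s out of the fingers) (linear speed of lens above 0.45 m/s and contact force between lens and the fingers below 0.05 N).
It fails at once if another thing on the desk is shoved more than 20 mm (distance of any of loupe, short_lens, lens_cap, slide_box, pencil_pot, book, blower from where it was at the start of the episode above 0.02 m).
It also fails if it takes over 66 s, if anything falls off the work surface, if the arm or the gripper's body presses on something with over 40 N, if the wrist force passes 120 N, or if a joint passes its speed limit or range.

ROBOT

A 7-joint arm with a two-finger parallel gripper is mounted at the origin on the work surface. World frame = base frame: x ahead of the robot, y to its left, z up, the work surface at z = 0. Lengths are in mm, angles in rad, forces in N, time in s.
With the tool pointing down it reaches from about 400 to 875 mm from the base axis. Payload 4.4 kg.
Tool frame: the origin (TCP) lies at the very end of the fingers, on their centre line; the grasp point (between the pads) lies 19 mm behind it; z points along the fingers, x is the direction in which the jaws open and shut, and the axes are right-handed (so a half turn about z gives the same grasp; the last joint's range is limited). The gripper opens to 85 mm and grips with 20 to 120 N. Pads are 22 mm wide; open, the fingers measure 114 mm over their backs; the gripper's body (76 mm by 85 mm) begins 54 mm behind the grasp point. The pads swing forward as they close: fully open they stand 13 mm farther back than shut.
Start: joints at [-1.326, 0.628, 0.038, 1.517, -0.027, 0.996, -0.02], TCP at [198.759, 618.88, 231.313] pointing down, gripper open.
Joint ranges: [-3.06, 3.06], [-0.37, 2.12], [-1.25, 1.32], [0.18, 2.47], [-1.1, 4.24], [0.23, 1.98], [-2.94, 2.94]. Speed limits (rad/s): [2.57, 2.57, 3.14, 3.14, 3.14, 3.14, 3.14].

INTERFACE

Orientations are given as [roll, pitch, yaw] about the fixed x, y, z axes, in that order (R = Rz(yaw) Ry(pitch) Rx(roll)).
In Python, from cell import ctrl, get_image, job, models gives the robot as it stands.
- The arm moves only by the tool move_arm, never from a script. Its argument "moves" is a list that holds one entry, the list of rows, each a list of 6 numbers: the shift along the tool's x, y, z in m, then the turn, a rotation vector about the tool's x, y, z in rad. A call has 1 to 20 rows; each row is the pose to reach, as a shift and turn from the pose commanded when the call began, along the tool's axes at that moment; what a row does not reach only later rows make up. A row lasts 1/8 s, in which the tool goes at most 62.5 mm and 10.7 degrees, less where a joint would pass 70% of its speed; a pose out of reach is approached as far as the arm can. A call with a gripper value outside its range is refused whole. "jaw" is the opening, from 0 (shut) to 1 (fully open), set as the call begins (left out, the last holds). The fingers move at their own pace and stop on an object; the grip force is fixed at half the most. Time passes only in rows, so rows that repeat a pose let the fingers close. It gives the time, the measured TCP pose, the force and the opening at its end, in the units of the state.
- ctrl.read_state(): the state, without advancing time (a new reading comes with each control period).
- get_image(name): name is "side" or "top"; returns a dict with "color" (400x640x3 uint8, blue, green, red), "fov_y" (degrees; the focal length in pixels is half the picture's height over the tangent of half this angle, whatever the lens; pixels are square), "cx", "cy" (the principal point, pixels), "origin" and "orientation" of the camera in the world. Camera axes: x right, y up, looking along -z (the intrinsics and any distortion apply to the point x, -y, -z); pixel columns grow to the right and rows downward; lengths in mm; the calibration is good to about 2 mm. A picture is of the moment at which its call begins. There is no depth.
- job.finish_job(): hands the job in, once; it reports no verdict.
Trained networks look in the newest picture that a camera, given by its name, has taken for a name from the list of things; names that differ only in an ending like _2 or _b are one class to them, and where a whole thing is asked for, a point or a joint stands for the part that bears it (a point fixed in the world has none). Each returns a list of dicts, best first, with "score" (0 to 1); they miss things now and then, are a little off and sometimes report something else, mostly with a low value. They report only what shows in the picture. A call takes as long as a camera call.
- models.cut_out(camera, thing): "pixels" (400x640 bool, what is visible of it) and "uv" ([column, row] in pixels, amid what is visible of it).
- models.place_of(camera, thing): "uv" ([column, row] in pixels: a listed point, or the origin of a listed thing).
The state is a dict: "clock": time; "qpos": joint angles; "qd": joint speeds; "tau": joint torques, N m; "eef_pos": TCP position; "tool_rot": TCP orientation; "force": force on the tool from outside, world axes, zero at the start; "torque": the same for the moment, N m; "width": finger opening in mm.
Only numpy, scipy, OpenCV 4.12 (cv2) and the standard library are available. Lean on these libraries where they do the work, as an engineer would, in place of code of your own. Each camera call takes 0.05 s, during which the arm holds its last target.

## Working session

There is one attempt and no reset: what is moved stays moved. The work goes in short steps, Python scripts to look and compute and a tool call to move; the robot and the scene stay as the last step left them, time stands still between calls to the robot, and variables do not carry over. Pictures are saved under pics/ and viewed, and the job is handed in when it is done.

Besides the shell and the picture viewer there is one more tool, called after "Emit:" by a JSON object that holds its "fn" and its "kwargs", one argument or row to a line. move_arm: Moves the arm, as the interface text tells. Its arguments: {"type":"object","properties":{"moves":{"type":"array","items":{"type":"array","items":{"type":"array","items":{"type":"number"}}}},"jaw":{"type":"number"}},"required":["moves"]}

```bash
ls; mkdir -p pics
python3 - <<'E'
from cell import ctrl,get_image,job,models
import cv2
print(ctrl.read_state())
for n in ("side","top"):
    im=get_image(n); cv2.imwrite(f"pics/{n}0.png",im["color"]); print({k:v for k,v in im.items() if k!="color"})
E
```

```text
pics
{'clock': 0.0, 'qpos': array([-1.32581116,  0.62930929,  0.03843409,  1.51836924, -0.02702236,
        0.99630179, -0.01998354]), 'qd': array([ 0.00209806,  0.00049469, -0.00102703, -0.00025767,  0.00158808,
       -0.00135168, -0.00092745]), 'tau': array([ 8.08758978e-04, -5.63404834e+01,  1.22616716e+00, -1.93447763e+01,
        1.08928944e-02,  1.06094367e-02, -9.77275050e-06]), 'eef_pos': array([198.54501168, 618.27950746, 230.41241636]), 'tool_rot': array([-3.14159210e+00,  1.87025115e-03,  1.26002179e+00]), 'force': array([ 0.26016935,  0.2385728 , -0.15256846]), 'torque': array([ 0.06074024, -0.03392748, -0.00604354]), 'width': 85.20404931517051}
{'fov_y': 54.32406393164533, 'cx': 321.8055530976794, 'cy': 202.70332756391397, 'origin': array([    7.44264934, -1001.38269508,  1043.60499409]), 'orientation': array([ 0.87488645,  0.01640847, -0.4912854 ])}
{'fov_y': 44.56105584462253, 'cx': 321.20005276335826, 'cy': 194.41525445569334, 'origin': array([ 243.82965127,   13.70732403, 1681.51457573]), 'orientation': array([ 0.1760408 , -0.01603408, -1.56457504])}
```

View pics/side0.png

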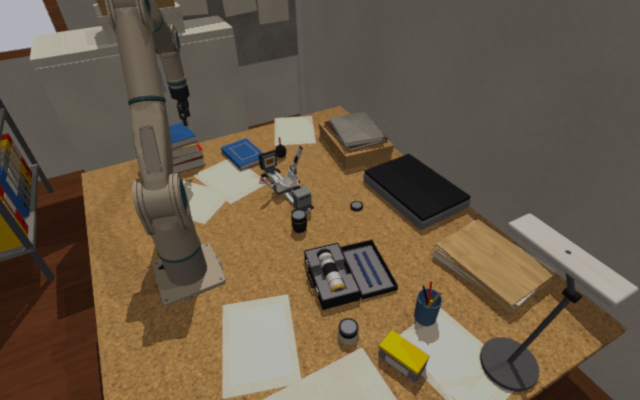

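View pics/top0.png

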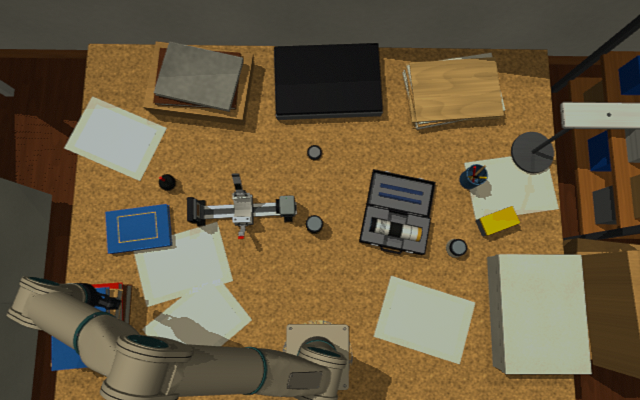

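```bash
cat > h.py <<'E'
from cell import ctrl,get_image,job,models
import cv2,numpy as np
from scipy.spatial.transform import Rotation as R
from scipy.optimize import least_squares
def Rm(o): return R.from_euler('xyz',o).as_matrix()
class Cam:
    def __init__(s,n):
        s.n=n; s.im=get_image(n); s.col=s.im["color"]; s.f=200/np.tan(np.radians(s.im["fov_y"])/2)
        s.c=np.array([s.im["cx"],s.im["cy"]]); s.o=np.array(s.im["origin"]); s.R=Rm(s.im["orientation"])
    def proj(s,p):
        q=(np.atleast_2d(p)-s.o)@s.R
        return s.c+s.f*np.c_[q[:,0]/-q[:,2],-q[:,1]/-q[:,2]]
    def ray(s,uv):
        d=np.array([(uv[0]-s.c[0])/s.f,-(uv[1]-s.c[1])/s.f,-1]); return s.R@d
    def atz(s,uv,z):
        d=s.ray(uv); return s.o+d*(z-s.o[2])/d[2]
def tri(c1,u1,c2,u2):
    d1,d2=c1.ray(u1),c2.ray(u2); A=np.c_[d1,-d2]; t=np.linalg.lstsq(A,c2.o-c1.o,rcond=None)[0]
    a=c1.o+d1*t[0]; b=c2.o+d2*t[1]; return (a+b)/2,np.linalg.norm(a-b)
def crop(c,u,v,w,h,k,name,pts=[]):
    x0,y0=int(u-w/2),int(v-h/2); x0=max(0,min(640-w,x0)); y0=max(0,min(400-h,y0))
    a=cv2.resize(c.col[y0:y0+h,x0:x0+w],None,fx=k,fy=k,interpolation=cv2.INTER_CUBIC)
    for p in pts: cv2.circle(a,(int((p[0]+.5-x0)*k),int((p[1]+.5-y0)*k)),3,(0,0,255),1)
    cv2.imwrite(f"pics/{name}.png",a); print(name,"origin",x0,y0,"k",k)
E
python3 - <<'E'
from h import *
C={n:Cam(n) for n in("side","top")}
for t in "lens lens_glass case recess lid_rest bench vee strap_hinge strap_end latch_pin latch_tip loupe short_lens lens_cap slide_box pencil_pot book blower".split():
    r={n:models.place_of(n,t) for n in C}
    s=t
    for n in C:
        for x in r[n][:2]: s+=f" | {n} {np.round(x['uv'],1)} {x['score']:.2f}"
    if r["side"] and r["top"]:
        p,e=tri(C["side"],r["side"][0]["uv"],C["top"],r["top"][0]["uv"]); s+=f" => {np.round(p,1)} gap {e:.1f}"
    print(s)
crop(C["top"],242,208,130,90,6,"tb"); crop(C["top"],398,212,100,100,6,"tc")
crop(C["side"],285,175,100,90,6,"sb"); crop(C["side"],350,275,110,90,6,"sc")
E
```

```text
lens | side [332.1 267.7] 0.77 | top [391.7 229.8] 0.96 | top [139.7 226.2] 0.41 => [ 422.2 -251.5   43.6] gap 12.3
lens_glass | side [319.7 256.1] 0.66 | top [370.1 223.5] 0.90 => [ 431.  -175.8   28.1] gap 16.5
case | side [346.5 274. ] 0.56 | top [398.3 211. ] 0.82 | top [169.4 186.5] 0.45 => [ 478.8 -276.5    9.6] gap 14.0
recess | side [332.7 272.1] 0.93 | side [399.  361.2] 0.57 | top [396.2 230.7] 0.58 => [ 417.9 -266.6   39.9] gap 8.8
lid_rest | side [367.4 265.5] 0.70 | top [401.3 191.8] 0.78 | top [402.1 212.4] 0.58 => [ 549.  -287.7   23.2] gap 3.7
bench | side [285.9 190.3] 0.70 | top [247.4 209.2] 0.82 => [483.3 243.9  12.2] gap 7.4
vee | side [284.  174.3] 0.59 | side [318.6 255.7] 0.24 | top [241.5 208. ] 0.87 | top [242.1 209.7] 0.73 => [479.7 251.1  92.3] gap 1.4
strap_hinge | side [290.3 167.3] 0.64 | side [329.1 271.2] 0.58 | top [241.2 193.9] 0.44 => [516.9 251.7 116.3] gap 10.0
strap_end | side [297.8 144.7] 0.62 | top [236.3 174.7] 0.46 => [559.3 254.6 211.6] gap 11.0
latch_pin | side [399.4 364.5] 0.65 | side [272.4 185.1] 0.43 | top [312.6 153.4] 0.61 | top [2
[... 385 characters left out ...]
5   1.7  22.8] gap 1.8
lens_cap | side [353.2 202.8] 0.41 | side [259.7 178.1] 0.29 | top [311.2 151.5] 0.57 | top [136.3 228. ] 0.19 => [689.   26.5  16.9] gap 8.5
slide_box | side [399.8 362.7] 0.72 | top [490.2 221.5] 0.66 => [ 452.7 -606.3  -17.5] gap 4.5
pencil_pot | side [424.2 316.4] 0.85 | side [322.  256.2] 0.68 | top [466.8 180.5] 0.96 => [ 599.  -526.7   -1.3] gap 2.1
book | side [242.6 155.4] 0.76 | top [135.5 228.9] 0.74 | top [396.8 211.2] 0.27 => [416.6 628.3  -6.3] gap 2.1
blower | side [278.5 156. ] 0.61 | top [401.5 191.1] 0.55 | top [167.5 186. ] 0.50 => [ 387.  -184.5  491.7] gap 158.2
tb origin 177 163 k 6
tc origin 348 162 k 6
sb origin 235 130 k 6
sc origin 295 230 k 6
```

View pics/tb.png

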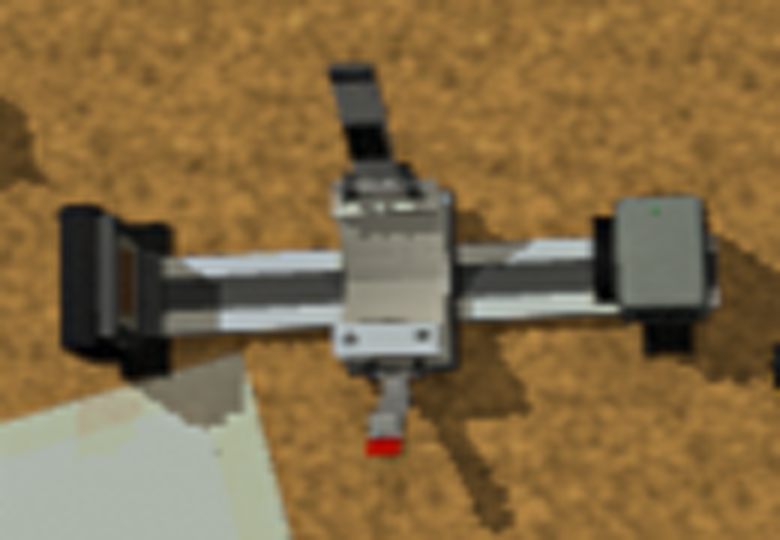

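View pics/tc.png

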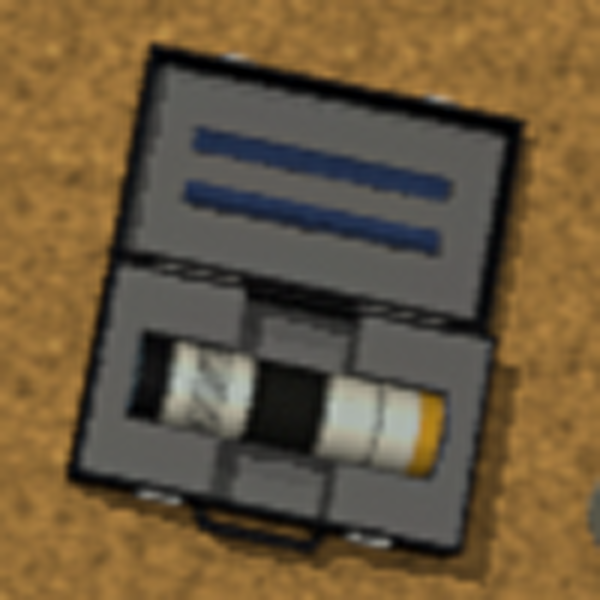

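View pics/sb.png

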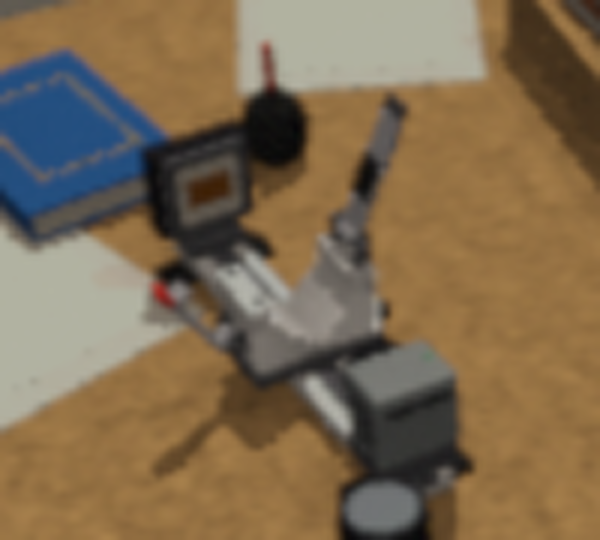

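View pics/sc.png

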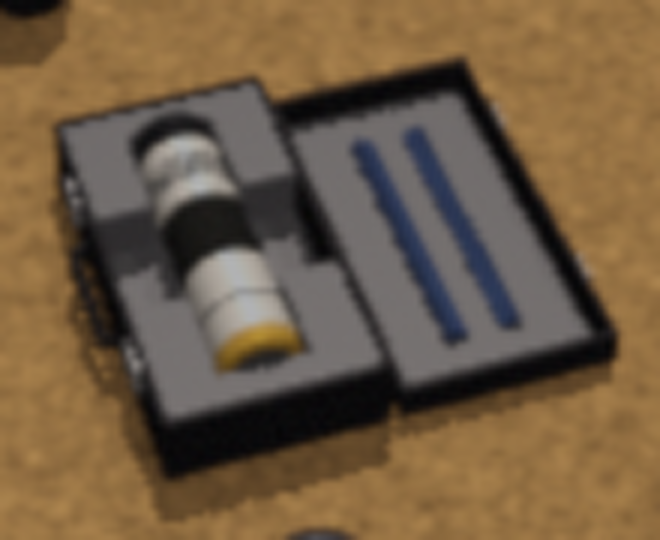

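```bash
cat > fit.py <<'E'
from h import *
C={n:Cam(n) for n in("side","top")}
def T(p,L): # pose x,y,yaw
    c,s=np.cos(p[2]),np.sin(p[2]); L=np.atleast_2d(L)
    return np.c_[p[0]+c*L[:,0]-s*L[:,1],p[1]+s*L[:,0]+c*L[:,1],L[:,2]]
def fit(obs,p0):
    def f(p): return np.concatenate([ (C[n].proj(T(p,l))[0]-u) for n,u,l in obs])
    r=least_squares(f,p0,x_scale=[10,10,.05],loss='soft_l1'); print("pose",np.round(r.x,4)); print(np.round(f(r.x).reshape(-1,2),1).tolist()); return r.x
def cv(n,o,X,l): return (n,np.array(o)+(np.array(X)+.5)/6-.5,np.array(l,float))
E
python3 - <<'E'
from fit import *
tc=(348,162); sc=(295,230); tb=(177,163); sb=(235,130)
case=[cv("top",tc,(152,45),(129,111,24)),cv("top",tc,(524,122),(129,-111,24)),cv("top",tc,(70,478),(-129,111,48)),cv("top",tc,(463,553),(-129,-111,48)),
]
cs=[cv("side",sc,(57,125),(-129,111,48)),cv("side",sc,(465,62),(129,111,24)),cv("side",sc,(614,338),(129,-111,24)),cv("side",sc,(165,475),(-129,-111,0))]
for o in(case,cs,case+cs): p=fit(o,[480,-270,-.15])
be=[cv("top",tb,(335,357),(-48,28,86)),cv("top",tb,(440,355),(-48,-28,86)),cv("top",tb,(335,322),(-30,28,86)),cv("top",tb,(440,320),(-30,-28,86)),cv("top",tb,(335,213),(30,28,86)),cv("top",tb,(598,258),(0,-114,72))]
b=fit(be,[480,250,0])
lc=[[x,y,z] for x,z in((-129,48),(0,48)) for y in(-111,111)]+[[x,y,24] for x in(129,) for y in(-111,111)]+[[-66,85,36],[-66,-85,36],[-66,0,60],[66,75,20],[66,-75,20],[66,0,20]]
lb=[[0,180,21],[0,-180,21],[-48,28,86],[-48,-28,86],[-30,28,86],[-30,-28,86],[30,28,86],[48,28,86],[30,-28,86],[48,-28,86],[44,0,101],[-54,0,52],[0,-114,72],[0,143,107]]
for n,a,d in(("top","tb2","tc2"),("side","sb2","sc2")):
    P=C[n].proj(T(b,lb)); crop(C[n],*P.mean(0),120,90,6,a,P)
    P=C[n].proj(T(p,lc)); crop(C[n],*P.mean(0),110,90,6,d,P)
E
```

```text
pose [ 4.824655e+02 -2.734514e+02 -1.941000e-01]
[[-0.4, -0.1], [0.2, -0.3], [0.2, -0.2], [-0.0, 0.6]]
pose [ 4.824495e+02 -2.725717e+02 -2.099000e-01]
[[-0.5, -0.7], [0.2, -0.8], [1.0, -0.0], [-0.6, 1.1]]
pose [ 4.823374e+02 -2.733083e+02 -2.004000e-01]
[[-0.2, -0.2], [0.4, -0.0], [-0.1, -0.4], [-0.4, 0.8], [-0.6, -0.2], [-0.1, -0.8], [1.3, -0.2], [-0.1, 1.5]]
pose [4.831904e+02 2.539406e+02 5.450000e-02]
[[0.3, -0.2], [-0.0, -0.6], [0.2, 0.2], [-0.2, -0.3], [-0.1, 0.4], [-0.3, 0.5]]
tb2 origin 180 162 k 6
tc2 origin 342 166 k 6
sb2 origin 224 132 k 6
sc2 origin 294 223 k 6
```

View pics/tb2.png

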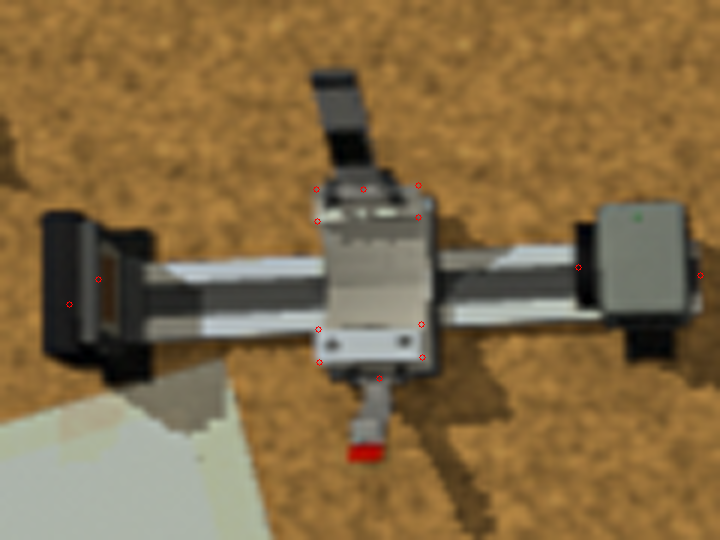

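View pics/sb2.png

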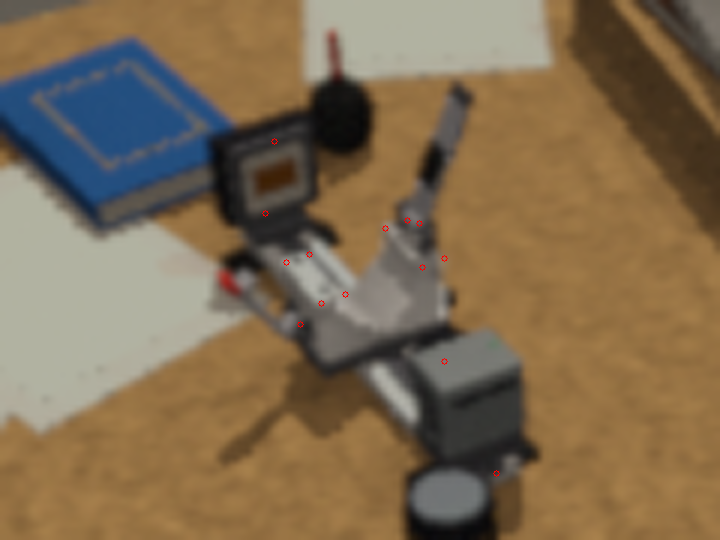

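View pics/tc2.png

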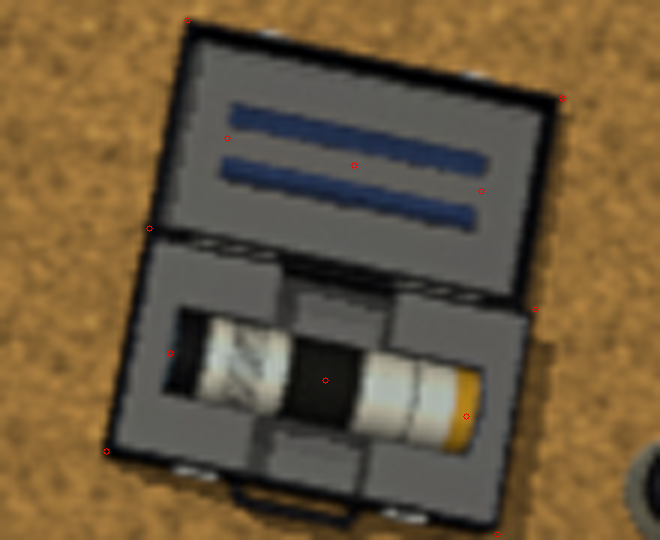

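View pics/sc2.png

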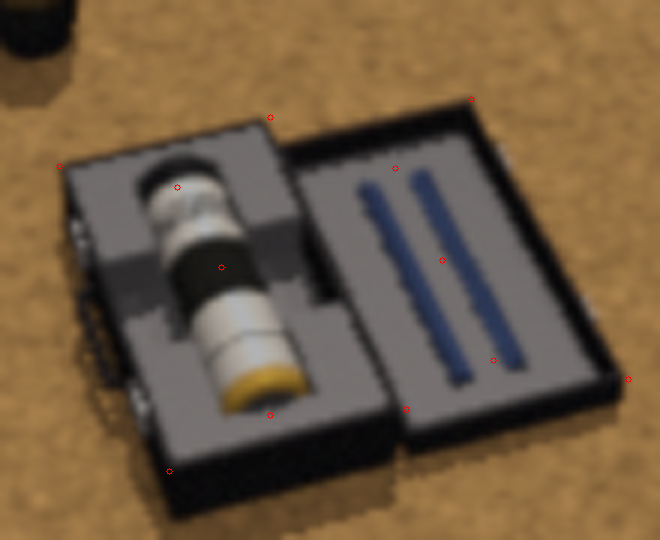

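```bash
cat >> h.py <<'E'
CASE=np.array([482.4,-273.4,-.198]); BENCH=np.array([483.2,253.9,.0545])
def loc(P,l):
    c,s=np.cos(P[2]),np.sin(P[2]); return np.array([P[0]+c*l[0]-s*l[1],P[1]+s*l[0]+c*l[1],l[2]])
def rel(pos,yaw,p0=None,o0=None):
    """row to reach pos(mm), yaw from current pose"""
    st=ctrl.read_state(); p0=st["eef_pos"] if p0 is None else np.array(p0); o0=st["tool_rot"] if o0 is None else np.array(o0)
    R0=Rm([np.pi,0,o0[2]]); Rt=Rm([np.pi,0,yaw])
    return np.round(np.r_[R0.T@(np.array(pos)-p0)/1000,R.from_matrix(R0.T@Rt).as_rotvec()],4)
def inv(P,p):
    c,s=np.cos(P[2]),np.sin(P[2]); d=p[:2]-P[:2]; return np.array([c*d[0]+s*d[1],-s*d[0]+c*d[1],p[2]])
E
python3 - <<'E'
from h import *
o=[np.pi,0,1.26]; p=[198.76,618.88,231.3]
print(rel([560,150,250],.5,p,o).tolist())
print(loc(CASE,[-66,0,200]),rel([*loc(CASE,[-66,0,160])],-.198,p,o).tolist(),rel([500,-150,250],-.1,p,o).tolist())
E
```

```text
[-0.3359, 0.4873, -0.0187, -0.0, -0.0, 0.76]
[ 417.6895109  -260.41721909  200.        ] [-0.7702, 0.4773, 0.0713, 0.0, -0.0, 1.458] [-0.6399, 0.5219, -0.0187, 0.0, -0.0, 1.36]
```

Emit:
{"fn": "move_arm", "kwargs": {
  "moves": [
    [[-0.336, 0.487, -0.019, 0, 0, 0.76], [-0.336, 0.487, -0.019, 0, 0, 0.76], [-0.336, 0.487, -0.019, 0, 0, 0.76], [-0.336, 0.487, -0.019, 0, 0, 0.76], [-0.336, 0.487, -0.019, 0, 0, 0.76], [-0.336, 0.487, -0.019, 0, 0, 0.76], [-0.336, 0.487, -0.019, 0, 0, 0.76], [-0.336, 0.487, -0.019, 0, 0, 0.76], [-0.336, 0.487, -0.019, 0, 0, 0.76], [-0.336, 0.487, -0.019, 0, 0, 0.76], [-0.64, 0.522, -0.019, 0, 0, 1.36], [-0.64, 0.522, -0.019, 0, 0, 1.36], [-0.64, 0.522, -0.019, 0, 0, 1.36], [-0.64, 0.522, -0.019, 0, 0, 1.36], [-0.64, 0.522, -0.019, 0, 0, 1.36], [-0.77, 0.477, 0.07, 0, 0, 1.458], [-0.77, 0.477, 0.07, 0, 0, 1.458], [-0.77, 0.477, 0.07, 0, 0, 1.458], [-0.77, 0.477, 0.07, 0, 0, 1.458]]
  ],
  "jaw": 0.78
}}

```text
clock: 4.47
eef_pos: [414.6, -262.1, 160.3]
tool_rot: [3.141, 0.003, -0.204]
force: [0.4, -0.2, -0.2]
width: 66.5
```

Run:
```python
from fit import *
s=ctrl.read_state(); print(s["eef_pos"],s["tool_rot"],s["qpos"])
p=s["eef_pos"]
for n in C:
    P=C[n].proj(np.array([p,loc(CASE,[-66,0,60])])); crop(C[n],*P.mean(0),100,90,6,n+"_a1",P); print(P)
```

```text
[ 417.84564388 -260.06201544  161.42228028] [-3.14119175e+00 -3.94278184e-04 -1.98441159e-01] [ 0.21839599  0.54201263  0.41113153  2.03049658 -0.3548894   0.63695974
  0.6668942 ]
side_a1 origin 280 211 k 6
[[330.33875443 245.55784634]
 [330.42318245 267.16212594]]
top_a1 origin 348 182 k 6
[[401.05063506 225.44162109]
 [395.78214789 228.90547046]]
```

View pics/top_a1.png

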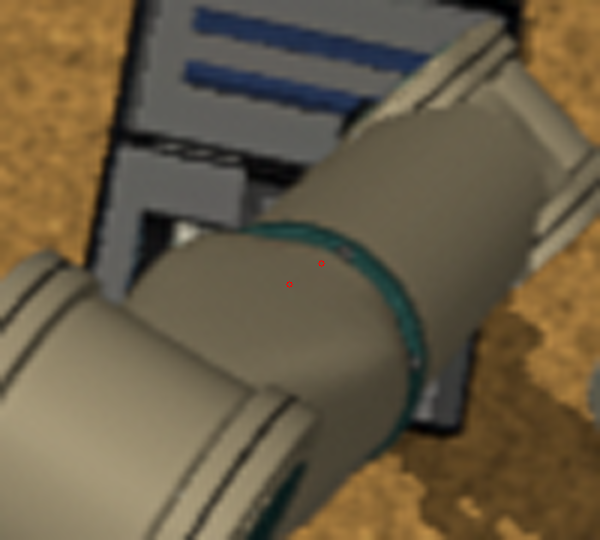

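View pics/side_a1.png

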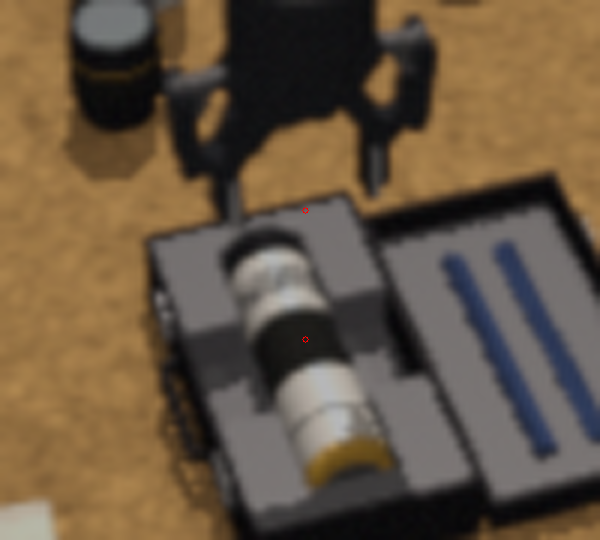

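Emit:
{"fn": "move_arm", "kwargs": {
  "moves": [
    [[0, 0, 0.04, 0, 0, 0], [0, 0, 0.08, 0, 0, 0], [0, 0, 0.11, 0, 0, 0], [0, 0, 0.13, 0, 0, 0], [0, 0, 0.142, 0, 0, 0], [0, 0, 0.142, 0, 0, 0]]
  ]
}}

```text
clock: 5.32
eef_pos: [418.1, -259.4, 19.2]
tool_rot: [-3.141, -0.0, -0.197]
force: [0.8, -0.9, 0.3]
width: 66.6
```

Emit:
{"fn": "move_arm", "kwargs": {
  "moves": [
    [[0, 0, 0, 0, 0, 0], [0, 0, 0, 0, 0, 0], [0, 0, 0, 0, 0, 0], [0, 0, 0, 0, 0, 0]]
  ],
  "jaw": 0
}}

```text
clock: 5.82
eef_pos: [418.4, -260.3, 20.5]
tool_rot: [3.141, -0.002, -0.198]
force: [0.2, 0.8, 6.5]
width: 46.3
```

Run:
```python
from fit import *
s=ctrl.read_state(); print(s["eef_pos"],s["force"],s["width"])
crop(C["side"],335,268,100,90,6,"side_a2")
```

```text
[ 418.38086726 -260.25496186   20.46359021] [0.69088183 0.85663866 6.34225252] 46.60603251479054
side_a2 origin 285 223 k 6
```

View pics/side_a2.png

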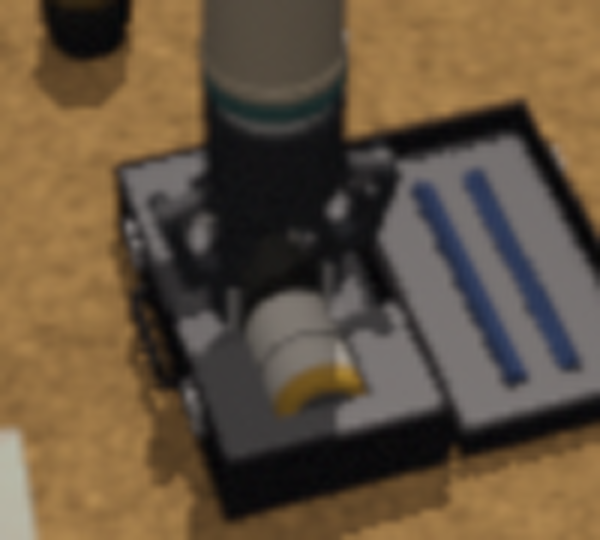

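Emit:
{"fn": "move_arm", "kwargs": {
  "moves": [
    [[0, 0, -0.003, 0, 0, 0], [0, 0, -0.008, 0, 0, 0], [0, 0, -0.015, 0, 0, 0], [0, 0, -0.025, 0, 0, 0], [0, 0, -0.04, 0, 0, 0], [0, 0, -0.06, 0, 0, 0], [0, 0, -0.06, 0, 0, 0]]
  ]
}}

```text
clock: 6.8
eef_pos: [418.5, -260.8, 81.0]
tool_rot: [3.14, -0.003, -0.198]
force: [-0.1, -0.6, -3.9]
width: 46.5
```

Run:
```python
from fit import *
s=ctrl.read_state(); print(s["eef_pos"],s["force"],s["width"])
crop(C["side"],335,258,100,90,6,"side_a3")
p0=s["eef_pos"]
t=loc(CASE,[66,0,0]);print(t)
for z in(80,40,14): print(rel([t[0],t[1],z],-.198).tolist())
```

```text
[ 417.54494417 -259.92768922   79.50402871] [-0.00512075  0.0131562  -3.3753401 ] 46.014187335700434
side_a3 origin 285 213 k 6
[ 547.1104891  -286.38278091    0.        ]
[0.1322, 0.0005, -0.0005, 0.0, -0.0, 0.0003]
[0.1322, 0.0005, 0.0395, 0.0, -0.0, 0.0003]
[0.1322, 0.0005, 0.0655, 0.0, -0.0, 0.0003]
```

View pics/side_a3.png

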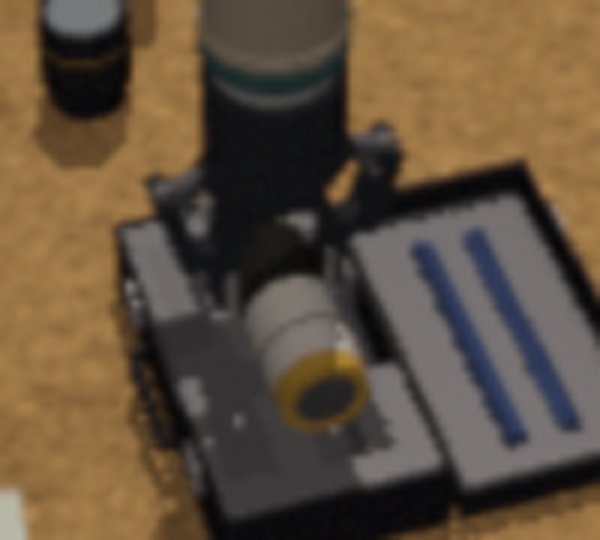

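Emit:
{"fn": "move_arm", "kwargs": {
  "moves": [
    [[0.025, 0, 0, 0, 0, 0], [0.055, 0, 0, 0, 0, 0], [0.085, 0, 0, 0, 0, 0], [0.112, 0, 0, 0, 0, 0], [0.132, 0, 0, 0, 0, 0], [0.132, 0, 0.015, 0, 0, 0], [0.132, 0, 0.035, 0, 0, 0], [0.132, 0, 0.05, 0, 0, 0], [0.132, 0, 0.058, 0, 0, 0], [0.132, 0, 0.062, 0, 0, 0], [0.132, 0, 0.063, 0, 0, 0], [0.132, 0, 0.063, 0, 0, 0]]
  ]
}}

```text
clock: 8.4
eef_pos: [547.1, -286.3, 16.7]
tool_rot: [3.141, -0.001, -0.198]
force: [-0.4, 0.1, -3.9]
width: 46.4
```

Run:
```python
from fit import *
s=ctrl.read_state(); print(s["eef_pos"],s["force"],s["torque"],s["width"])
crop(C["side"],365,265,100,90,6,"side_a4")
crop(C["top"],400,192,100,90,6,"top_a4")
```

```text
[ 547.19169963 -286.23400475   16.80809424] [ 0.17590145 -0.36705437 -4.62161201] [ 0.00199388  0.01965967 -0.00506123] 46.23884720046711
side_a4 origin 315 220 k 6
top_a4 origin 350 147 k 6
```

View pics/side_a4.png

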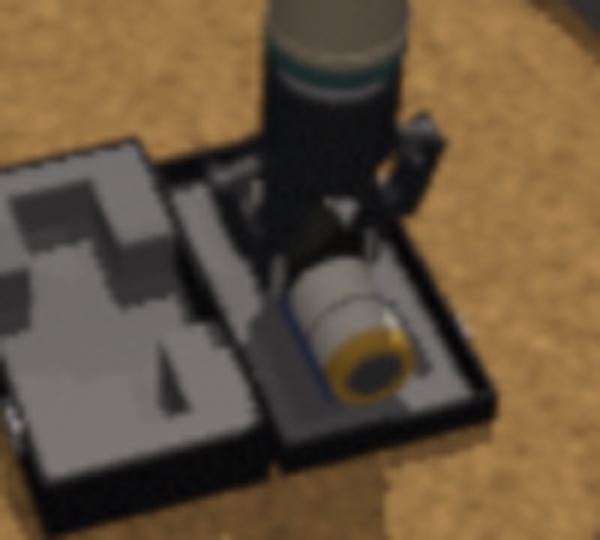

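View pics/top_a4.png

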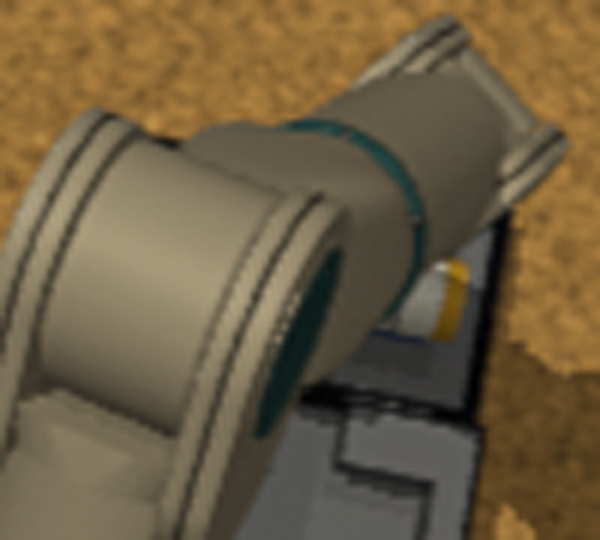

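Still hanging, about 2–3 mm above the strips. I'll lower it in millimetre steps.

Emit:
{"fn": "move_arm", "kwargs": {
  "moves": [
    [[0, 0, 0.001, 0, 0, 0], [0, 0, 0.002, 0, 0, 0], [0, 0, 0.0025, 0, 0, 0], [0, 0, 0.0025, 0, 0, 0]]
  ]
}}

```text
clock: 9.0
eef_pos: [547.1, -286.2, 14.6]
tool_rot: [-3.141, -0.001, -0.198]
force: [-1.3, 0.6, 6.2]
width: 46.4
```

Emit:
{"fn": "move_arm", "kwargs": {
  "moves": [
    [[0, 0, 0, 0, 0, 0], [0, 0, 0, 0, 0, 0], [0, 0, 0, 0, 0, 0], [0, 0, 0, 0, 0, 0], [0, 0, 0, 0, 0, 0]]
  ],
  "jaw": 0.78
}}

```text
clock: 9.62
eef_pos: [546.8, -286.1, 13.7]
tool_rot: [3.142, 0.0, -0.198]
force: [0.1, 0.4, -0.1]
width: 66.7
```

Run:
```python
from fit import *
s=ctrl.read_state(); print(s["eef_pos"],s["force"],s["torque"],s["width"])
crop(C["side"],365,265,100,90,6,"side_a5")
t=loc(CASE,[66,50,0]);print(t)
for z in(80,30,15): print(rel([t[0],t[1],z],-.198).tolist())
```

```text
[ 546.83009734 -286.08855968   13.76574252] [0.29214532 0.25830516 0.18436164] [ 0.01196936 -0.02324473  0.03210699] 66.5367796510366
side_a5 origin 315 220 k 6
[ 556.94592918 -237.3596831     0.        ]
[0.0003, -0.0498, -0.0662, -0.0, 0.0, -0.0001]
[0.0003, -0.0498, -0.0162, -0.0, 0.0, -0.0001]
[0.0003, -0.0498, -0.0012, -0.0, 0.0, -0.0001]
```

View pics/side_a5.png

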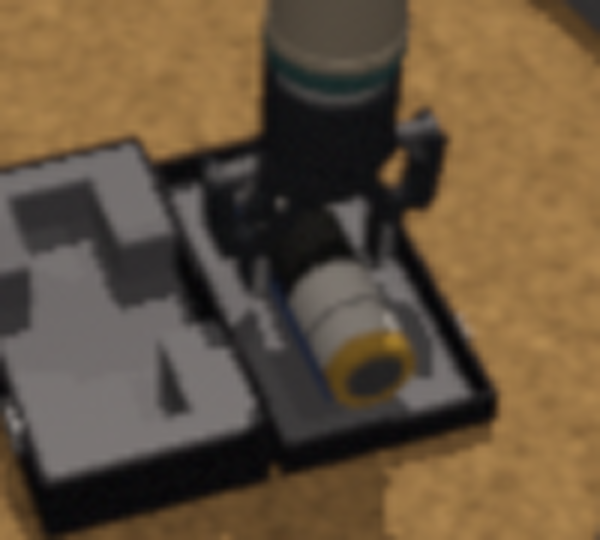

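Run:
```python
from h import *
for q in([546.8,-286,120],[560,40,230]): print(rel(q,-.198).tolist())
```

```text
[-0.0, -0.0001, -0.1062, -0.0, 0.0, -0.0001]
[-0.0513, -0.3223, -0.2162, -0.0, 0.0, -0.0001]
```

Emit:
{"fn": "move_arm", "kwargs": {
  "moves": [
    [[0, 0, -0.02, 0, 0, 0], [0, 0, -0.06, 0, 0, 0], [0, 0, -0.11, 0, 0, 0], [-0.051, -0.322, -0.21, 0, 0, 0], [-0.051, -0.322, -0.21, 0, 0, 0], [-0.051, -0.322, -0.21, 0, 0, 0], [-0.051, -0.322, -0.21, 0, 0, 0], [-0.051, -0.322, -0.21, 0, 0, 0], [-0.051, -0.322, -0.21, 0, 0, 0]]
  ]
}}

```text
clock: 10.85
eef_pos: [560.5, 44.4, 226.0]
tool_rot: [-3.139, -0.002, -0.193]
force: [-0.7, -0.9, -0.4]
width: 66.7
```

Run:
```python
from fit import *
s=ctrl.read_state(); print(s["eef_pos"],s["force"],s["torque"],s["width"])
ax=[loc(CASE,[66,y,54]) for y in(85,22,0,-22,-85)]
for n in C:
    P=C[n].proj(np.array(ax)); crop(C[n],*P.mean(0),100,80,7,n+"_a6",P); print(P.tolist())
```

```text
[560.88657043  44.45534582 225.7464646 ] [-0.30266181  0.28030742 -0.21348345] [-0.04218097 -0.04222451 -0.01194867] 66.55668563462325
side_a6 origin 317 219 k 7
[[358.714647147096, 241.94656517493132], [365.34990259485255, 254.59796133249858], [367.77771263212446, 259.2270501172009], [370.2663369853861, 263.972093142052], [377.750534144101, 278.2421606506444]]
top_a6 origin 352 151 k 7
[[377.7902196601109, 186.15575426653007], [395.9695093655697, 189.89898694860486], [402.3243547749014, 191.2074904936361], [408.6825806561311, 192.51669009957484], [426.90895256224417, 196.2696173096036]]
```

View pics/top_a6.png

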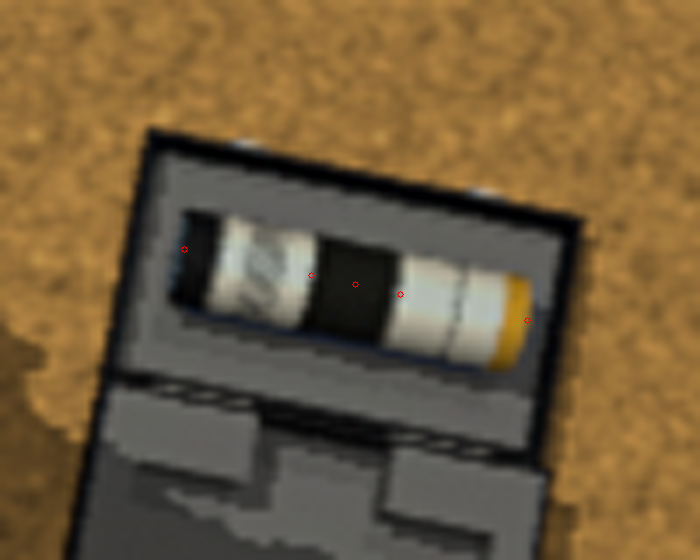

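View pics/side_a6.png

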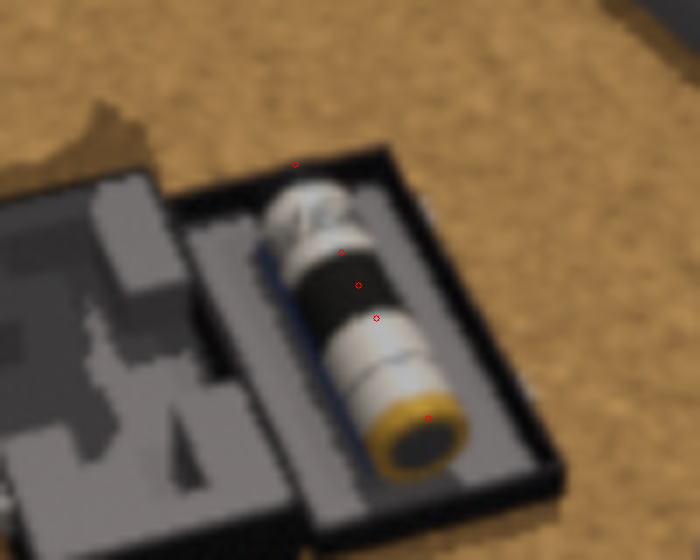

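Run:
```python
from h import *
t=loc(CASE,[66,48,0])
for z in(120,14.5): print(rel([t[0],t[1],z],-.198).tolist())
```

```text
[0.0497, 0.2794, 0.1057, 0.0, -0.0, 0.0069]
[0.0497, 0.2794, 0.2112, 0.0, -0.0, 0.0069]
```

Emit:
{"fn": "move_arm", "kwargs": {
  "moves": [
    [[0.05, 0.279, 0.106, 0, 0, 0.007], [0.05, 0.279, 0.106, 0, 0, 0.007], [0.05, 0.279, 0.106, 0, 0, 0.007], [0.05, 0.279, 0.106, 0, 0, 0.007], [0.05, 0.279, 0.106, 0, 0, 0.007], [0.05, 0.279, 0.106, 0, 0, 0.007], [0.05, 0.279, 0.106, 0, 0, 0.007], [0.05, 0.279, 0.106, 0, 0, 0.007]]
  ]
}}

```text
clock: 11.95
eef_pos: [554.8, -242.3, 118.4]
tool_rot: [-3.141, -0.001, -0.203]
force: [-0.6, 0.9, -0.1]
width: 66.7
```

Run:
```python
from h import *
t=loc(CASE,[66,48,0])
for z in(120,14.5): print(rel([t[0],t[1],z],-.198).tolist())
```

```text
[0.0011, -0.0033, -0.0016, 0.0, 0.0, -0.0051]
[0.0011, -0.0033, 0.1039, 0.0, 0.0, -0.0051]
```

Emit:
{"fn": "move_arm", "kwargs": {
  "moves": [
    [[0.001, -0.003, 0.03, 0, 0, -0.005], [0.001, -0.003, 0.06, 0, 0, -0.005], [0.001, -0.003, 0.085, 0, 0, -0.005], [0.001, -0.003, 0.098, 0, 0, -0.005], [0.001, -0.003, 0.104, 0, 0, -0.005], [0.001, -0.003, 0.104, 0, 0, -0.005], [0.001, -0.003, 0.104, 0, 0, -0.005]]
  ]
}}

```text
clock: 12.82
eef_pos: [556.5, -241.2, 14.7]
tool_rot: [3.141, -0.001, -0.2]
force: [0.8, 0.8, -0.1]
width: 66.8
```

Emit:
{"fn": "move_arm", "kwargs": {
  "moves": [
    [[0, 0, 0, 0, 0, 0], [0, 0, 0, 0, 0, 0], [0, 0, 0, 0, 0, 0], [0, 0, 0, 0, 0, 0], [0, 0, 0, 0, 0, 0]]
  ],
  "jaw": 0
}}

```text
clock: 13.45
eef_pos: [556.2, -241.2, 14.9]
tool_rot: [-3.141, -0.001, -0.2]
force: [-0.5, 1.3, 6.2]
width: 45.9
```

Run:
```python
from h import *
s=ctrl.read_state(); print(s["clock"],s["eef_pos"],s["tool_rot"],s["force"],s["width"]); print(inv(CASE,s["eef_pos"]))
```

```text
13.45 [ 556.24685616 -241.16176666   14.87966156] [-3.14147317e+00 -1.04352981e-03 -1.99993237e-01] [-0.48695863  1.32464137  6.19908499] 45.873674719236234
[66.0624888  46.1346879  14.87966156]
```

Emit:
{"fn": "move_arm", "kwargs": {
  "moves": [
    [[0, 0, -0.003, 0, 0, 0], [0, 0, -0.008, 0, 0, 0], [0, 0, -0.016, 0, 0, 0], [0, 0, -0.028, 0, 0, 0], [0, 0, -0.045, 0, 0, 0], [0, 0, -0.065, 0, 0, 0], [0, 0, -0.085, 0, 0, 0], [0, 0, -0.1, 0, 0, 0], [0, 0, -0.1, 0, 0, 0]]
  ]
}}

```text
clock: 14.58
eef_pos: [556.9, -241.5, 115.5]
tool_rot: [3.141, -0.003, -0.2]
force: [-0.2, 0.7, -3.7]
width: 46.1
```

Run:
```python
from fit import *
s=ctrl.read_state(); print(s["clock"],s["eef_pos"],s["tool_rot"],s["force"],s["torque"],s["width"]); print(inv(CASE,s["eef_pos"]))
crop(C["side"],365,240,100,80,7,"side_a7")
```

```text
14.675 [ 555.67511788 -240.66841937  113.68367049] [-3.14124617e+00  4.34341882e-04 -1.99919674e-01] [-0.16731362 -0.0128088  -4.88401672] [0.15700933 0.01782336 0.01261   ] 46.407241794963376
[ 65.40487541  46.50593019 113.68367049]
side_a7 origin 315 200 k 7
```

View pics/side_a7.png

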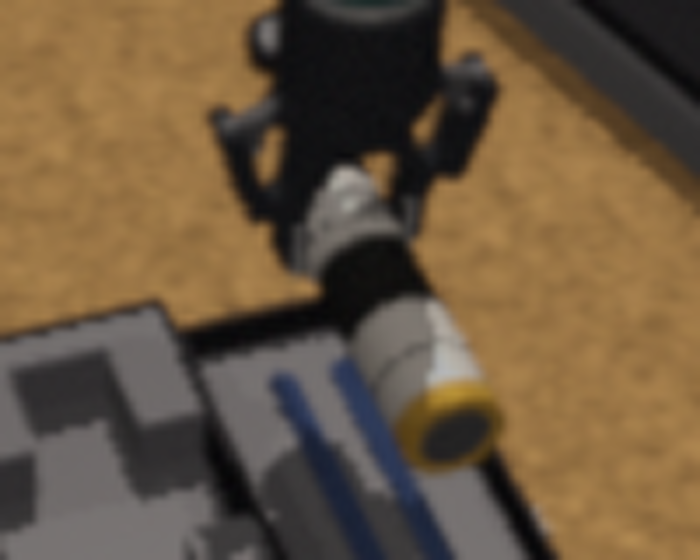

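Run:
```python
from fit import *
p=np.array([555.9,-240.8,114.2]); yaw=-.2; o=[p[0],p[1],yaw]
for sag in(0,.05,.1):
    L=[]
    for y in(22-46,-22-46,-85-46):
        L.append(loc(o,[0,y*np.cos(sag),p[2]+15.5+24+y*np.sin(sag)]))
    L.append(loc(o,[0,(-85-46),p[2]+15.5+(-131)*np.sin(sag)]))
    P=C["side"].proj(np.array(L)); print(sag,((P-[315,200]+.5)*7-.5).round().tolist())
q=[[*loc(BENCH,[0,46,0])[:2]]]; print(q)
```

```text
0 [[366.0, 238.0], [402.0, 303.0], [458.0, 403.0], [454.0, 440.0]]
0.05 [[366.0, 240.0], [402.0, 308.0], [457.0, 413.0], [452.0, 450.0]]
0.1 [[366.0, 242.0], [401.0, 313.0], [455.0, 422.0], [451.0, 459.0]]
[[np.float64(480.694240885157), np.float64(299.83170115789727)]]
```

Run:
```python
from h import *
s=ctrl.read_state();print(s["eef_pos"])
W=[([556,-200,180],-.19),([555,-140,235],-.17),([552,-60,240],-.12),([548,20,240],-.07),([540,100,240],-.02),([525,180,240],.02),([500,250,240],.05),([480.7,299.8,240],.0545)]
for p,y in W: print([float(v) for v in rel(p,y,[556,-241,114],[0,0,-.2]).round(3)])
```

```text
[ 555.3066895  -240.57813629  112.99304957]
[-0.008, -0.04, -0.066, 0.0, 0.0, -0.01]
[-0.021, -0.099, -0.121, 0.0, 0.0, -0.03]
[-0.04, -0.177, -0.126, 0.0, 0.0, -0.08]
[-0.06, -0.254, -0.126, 0.0, 0.0, -0.13]
[-0.083, -0.331, -0.126, 0.0, 0.0, -0.18]
[-0.114, -0.406, -0.126, 0.0, 0.0, -0.22]
[-0.152, -0.47, -0.126, 0.0, 0.0, -0.25]
[-0.181, -0.515, -0.126, 0.0, 0.0, -0.254]
```

Emit:
{"fn": "move_arm", "kwargs": {
  "moves": [
    [[-0.002, -0.01, -0.018, 0, 0, -0.003], [-0.005, -0.025, -0.042, 0, 0, -0.007], [-0.009, -0.046, -0.072, 0, 0, -0.012], [-0.015, -0.072, -0.1, 0, 0, -0.02], [-0.022, -0.104, -0.121, 0, 0, -0.032], [-0.03, -0.136, -0.126, 0, 0, -0.052], [-0.038, -0.168, -0.126, 0, 0, -0.074], [-0.046, -0.2, -0.126, 0, 0, -0.095], [-0.054, -0.232, -0.126, 0, 0, -0.116], [-0.063, -0.264, -0.126, 0, 0, -0.137], [-0.072, -0.296, -0.126, 0, 0, -0.158], [-0.082, -0.328, -0.126, 0, 0, -0.179], [-0.095, -0.36, -0.126, 0, 0, -0.197], [-0.108, -0.391, -0.126, 0, 0, -0.213], [-0.122, -0.42, -0.126, 0, 0, -0.228], [-0.138, -0.447, -0.126, 0, 0, -0.24], [-0.153, -0.472, -0.126, 0, 0, -0.25], [-0.168, -0.495, -0.126, 0, 0, -0.254], [-0.178, -0.51, -0.126, 0, 0, -0.254], [-0.181, -0.515, -0.126, 0, 0, -0.254]]
  ]
}}

```text
clock: 17.27
eef_pos: [480.1, 300.9, 240.1]
tool_rot: [-3.141, 0.0, 0.056]
force: [0.6, 0.5, -4.4]
width: 46.2
```

Run:
```python
from fit import *
s=ctrl.read_state(); p=s["eef_pos"]; print(s["clock"],p,s["tool_rot"],s["force"],s["torque"],s["width"]); print(inv(BENCH,p))
o=[p[0],p[1],s["tool_rot"][2]]
lb=[[30,28,86],[48,28,86],[30,-28,86],[48,-28,86],[-30,28,86],[-30,-28,86],[44,0,101],[-54,0,52]]
L=[loc(BENCH,l) for l in lb]+[loc(o,[0,-131,p[2]+15.5])]
for n in C:
    P=C[n].proj(np.array(L)); crop(C[n],*P.mean(0),110,90,7,n+"_a8",P); print(P.round(1).tolist())
```

```text
17.375 [480.8235271  299.69832061 239.97594702] [ 3.14136294e+00 -2.90789351e-04  5.43215119e-02] [ 1.25074568 -0.53710602 -3.13099618] [ 0.16517728 -0.02838186 -0.00036414] 46.29299209936466
[1.21828610e-01 4.58597749e+01 2.39975947e+02]
side_a8 origin 232 126 k 7
[[287.7, 169.5], [291.4, 168.2], [293.9, 176.0], [297.7, 174.7], [275.1, 173.9], [281.0, 180.6], [293.5, 168.8], [273.6, 185.6], [291.2, 149.6]]
top_a8 origin 188 158 k 7
[[232.4, 198.4], [232.3, 193.1], [249.3, 197.7], [249.2, 192.3], [232.7, 216.4], [249.8, 215.7], [240.1, 193.1], [242.8, 224.5], [261.5, 197.1]]
```

View pics/side_a8.png

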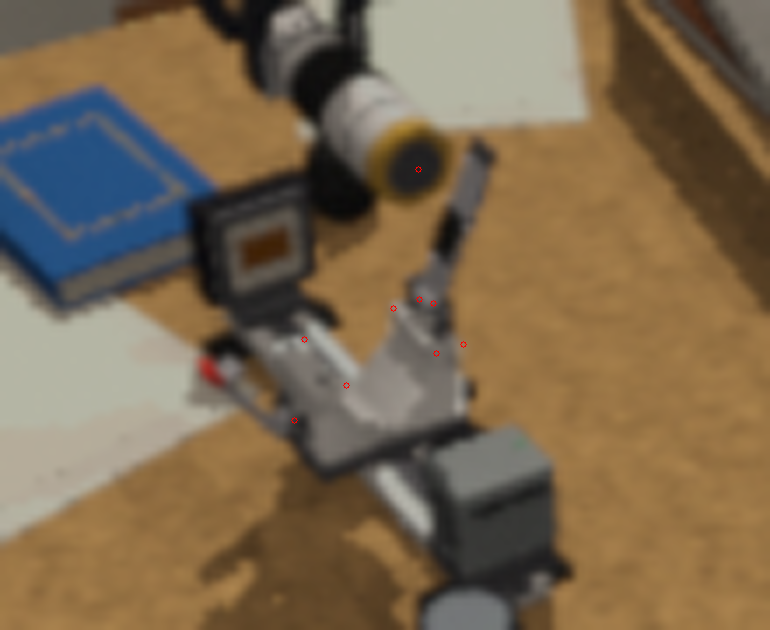

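View pics/top_a8.png

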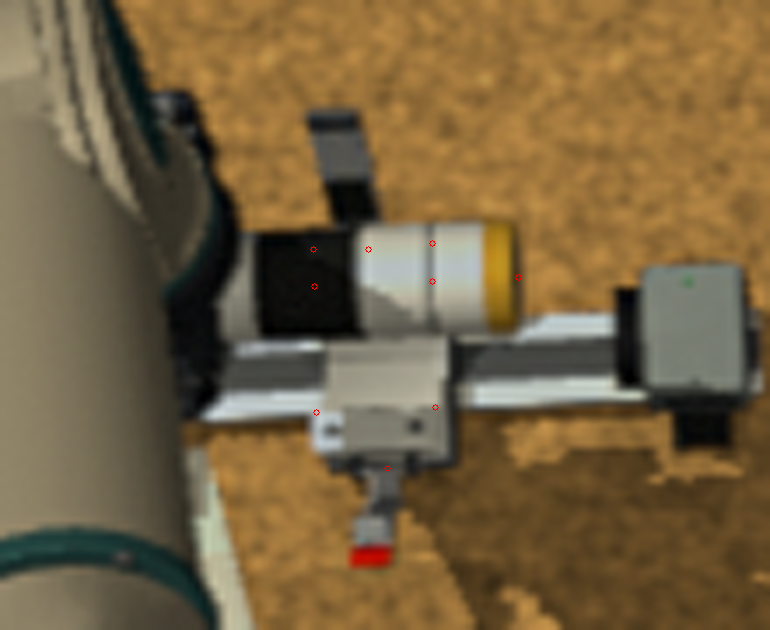

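Emit:
{"fn": "move_arm", "kwargs": {
  "moves": [
    [[0, 0, 0.015, 0, 0, 0], [0, 0, 0.04, 0, 0, 0], [0, 0, 0.07, 0, 0, 0], [0, 0, 0.1, 0, 0, 0], [0, 0, 0.125, 0, 0, 0], [0, 0, 0.145, 0, 0, 0], [0, 0, 0.16, 0, 0, 0], [0, 0, 0.17, 0, 0, 0], [0, 0, 0.175, 0, 0, 0], [0, 0, 0.175, 0, 0, 0]]
  ]
}}

```text
clock: 18.62
eef_pos: [481.0, 299.7, 64.8]
tool_rot: [-3.141, -0.0, 0.054]
force: [-0.4, 0.2, -3.6]
width: 46.3
```

Run:
```python
from fit import *
s=ctrl.read_state(); p=s["eef_pos"]; print(s["clock"],p,s["tool_rot"],s["force"],s["torque"],s["width"]); print(inv(BENCH,p))
o=[p[0],p[1],s["tool_rot"][2]]
L=[loc(o,[0,-131,p[2]+15])]
for n in C:
    P=C[n].proj(np.array(L)); crop(C[n],*(P.mean(0)-[10,5]),110,90,7,n+"_a9",P); print(P.round(1).tolist())
```

```text
18.725 [481.21628676 299.95737184  65.31136938] [-3.14106152e+00 -9.19607132e-04  5.40438000e-02] [ 0.0813885  -0.44192964 -3.26470077] [0.1615145  0.03013942 0.08648171] 46.24810877100224
[ 0.52811642 46.09704668 65.31136938]
side_a9 origin 229 136 k 7
[[294.2, 186.4]]
top_a9 origin 201 155 k 7
[[267.0, 206.0]]
```

View pics/side_a9.png

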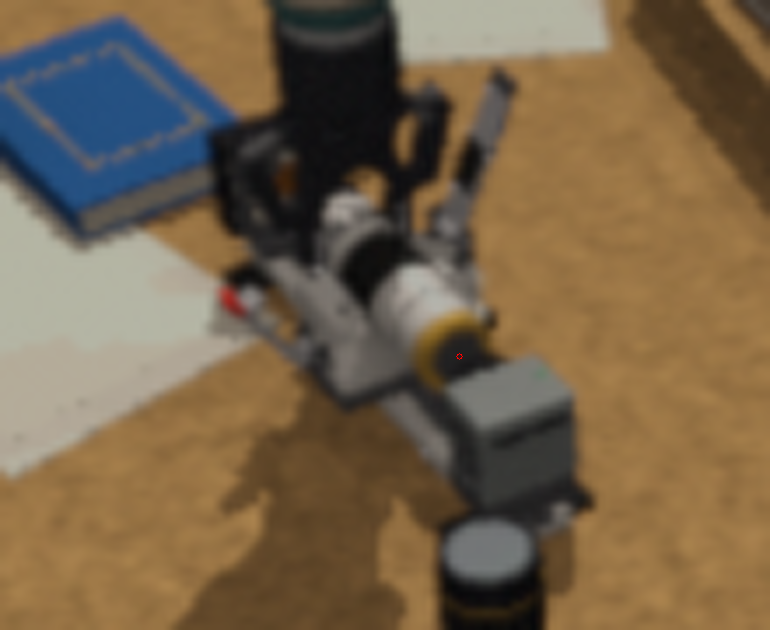

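View pics/top_a9.png

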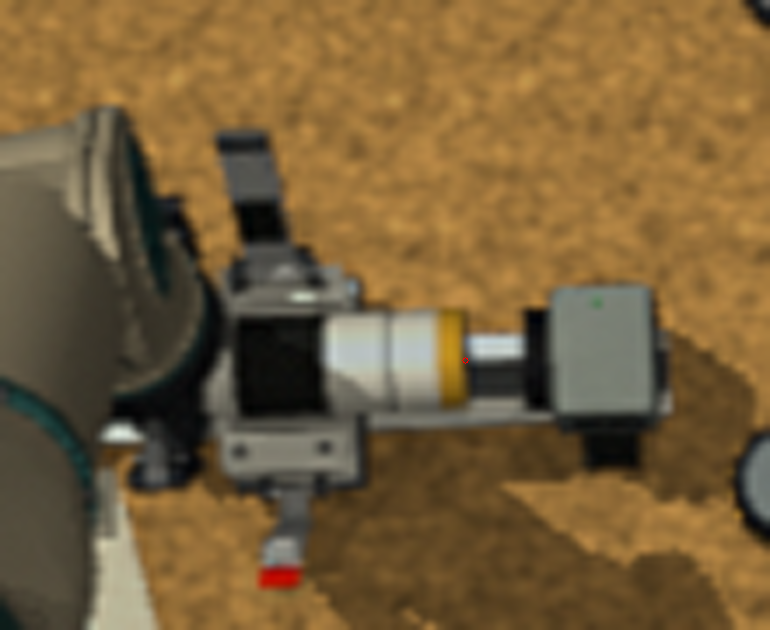

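Emit:
{"fn": "move_arm", "kwargs": {
  "moves": [
    [[0, 0, 0.002, 0, 0, 0], [0, 0, 0.004, 0, 0, 0], [0, 0, 0.005, 0, 0, 0], [0, 0, 0.006, 0, 0, 0], [0, 0, 0.006, 0, 0, 0]]
  ]
}}

```text
clock: 19.35
eef_pos: [480.8, 299.7, 58.7]
tool_rot: [3.142, 0.0, 0.054]
force: [0.8, 0.0, -3.8]
width: 46.5
```

Emit:
{"fn": "move_arm", "kwargs": {
  "moves": [
    [[0, 0, 0.001, 0, 0, 0], [0, 0, 0.0015, 0, 0, 0], [0, 0, 0.002, 0, 0, 0], [0, 0, 0.002, 0, 0, 0]]
  ]
}}

```text
clock: 19.85
eef_pos: [480.6, 299.9, 57.4]
tool_rot: [-3.141, 0.0, 0.054]
force: [-2.0, -0.3, 5.0]
width: 46.4
```

Emit:
{"fn": "move_arm", "kwargs": {
  "moves": [
    [[0, 0, 0, 0, 0, 0], [0, 0, 0, 0, 0, 0], [0, 0, 0, 0, 0, 0], [0, 0, 0, 0, 0, 0], [0, 0, 0, 0, 0, 0]]
  ],
  "jaw": 0.75
}}

```text
clock: 20.48
eef_pos: [480.9, 299.7, 56.8]
tool_rot: [3.142, -0.0, 0.054]
force: [-0.2, -0.8, 0.2]
width: 63.9
```

Run:
```python
from fit import *
s=ctrl.read_state(); p=s["eef_pos"]; print(s["clock"],p,s["tool_rot"],s["force"],s["torque"],s["width"]); print(inv(BENCH,p))
L=[loc(BENCH,[0,-85,72]),loc(BENCH,[0,22,96]),loc(BENCH,[0,-22,96])]
for n in C:
    P=C[n].proj(np.array(L)); crop(C[n],*(P.mean(0)-[0,5]),110,90,7,n+"_a10",P); print(P.round(1).tolist())
```

```text
20.575 [480.81467168 299.71332505  56.76372786] [3.14156908e+00 3.69680597e-05 5.39980157e-02] [-0.29537936  0.65830973  0.26228839] [-0.02752186 -0.00280289 -0.01309468] 64.34713006185505
[ 0.11380368 45.87523943 56.76372786]
side_a10 origin 232 128 k 7
[[294.2, 188.1], [281.9, 170.5], [286.7, 175.6]]
top_a10 origin 194 156 k 7
[[267.3, 206.5], [233.9, 206.9], [247.3, 206.3]]
```

View pics/side_a10.png

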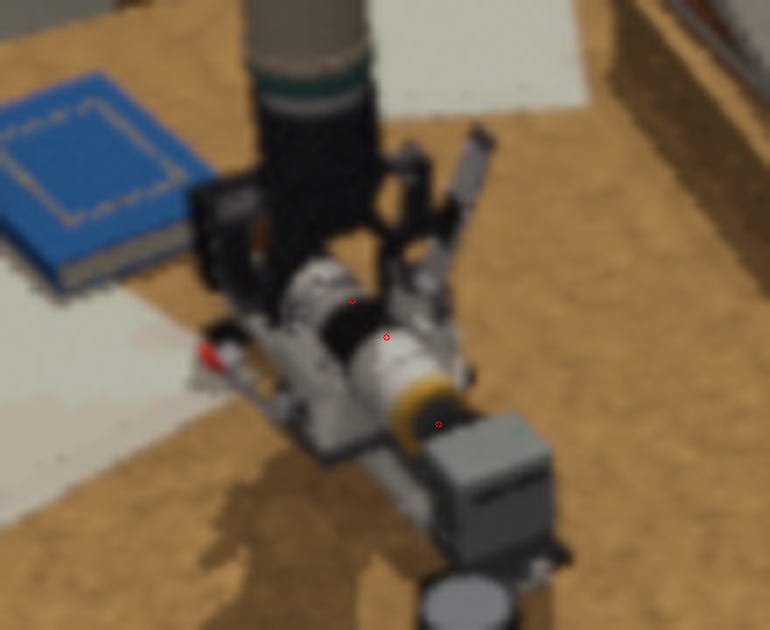

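View pics/top_a10.png

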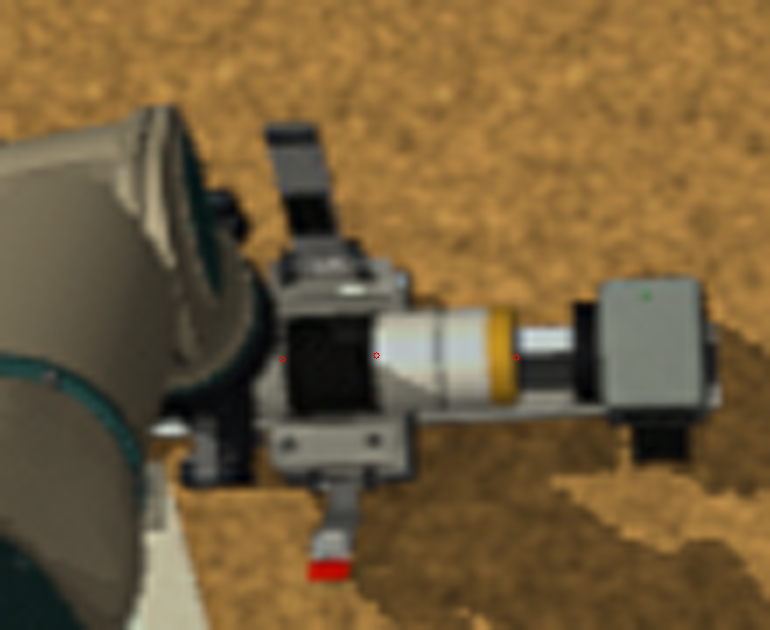

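Emit:
{"fn": "move_arm", "kwargs": {
  "moves": [
    [[0, 0, -0.015, 0, 0, 0], [0, 0, -0.04, 0, 0, 0], [0, 0, -0.08, 0, 0, 0], [0, 0, -0.13, 0, 0, 0], [0, 0, -0.175, 0, 0, 0], [0, 0, -0.188, 0, 0, 0], [0, 0, -0.188, 0, 0, 0]]
  ]
}}

```text
clock: 21.45
eef_pos: [481.0, 299.9, 245.8]
tool_rot: [-3.14, -0.001, 0.054]
force: [-0.0, 0.3, -0.3]
width: 64.0
```

Emit:
{"fn": "move_arm", "kwargs": {
  "moves": [
    [[0.04, 0.014, 0, 0, 0, 0], [0.09, 0.031, 0, 0, 0, 0], [0.125, 0.042, 0, 0, 0, 0], [0.135, 0.046, 0, 0, 0, 0], [0.135, 0.046, 0, 0, 0, 0], [0.135, 0.046, 0, 0, 0, 0]]
  ],
  "jaw": 0
}}

```text
clock: 22.2
eef_pos: [616.3, 262.2, 244.2]
tool_rot: [-3.141, 0.002, 0.055]
force: [0.5, 0.3, -0.9]
width: -0.1
```

Run:
```python
from fit import *
s=ctrl.read_state(); p=s["eef_pos"]; print(s["clock"],p,s["tool_rot"],s["force"],s["torque"],s["width"]); print(inv(BENCH,p))
L=[loc(BENCH,[0,-85,72]),loc(BENCH,[0,22,96]),loc(BENCH,[0,-22,96]),p]
for n in C:
    P=C[n].proj(np.array(L)); crop(C[n],*(P[:3].mean(0)-[0,15]),110,90,7,n+"_a11",P); print(P.round(1).tolist())
# strap tip estimates
for th in(1.8,1.9,2.0,2.1,2.2):
    e=loc(BENCH,[44-104*np.cos(th),0,101+104*np.sin(th)])
    print(th,C["side"].proj(e).round(1),C["top"].proj(e).round(1))
for th in(.35,.45,.55):
    c_,s_=np.cos(th),np.sin(th)
    e=loc(BENCH,[-54-13*c_-74*s_,0,52+74*c_-13*s_]); print(th,C["side"].proj(e).round(1),C["top"].proj(e).round(1))
```

```text
22.3 [616.73089029 262.26430279 244.7810542 ] [-3.14084355e+00  1.10810525e-03  5.57464972e-02] [ 0.64451321  0.37125708 -0.23060054] [-0.02931345  0.05312967 -0.06286152] -0.2562161500144154
[133.78825817   1.0780524  244.7810542 ]
side_a11 origin 232 118 k 7
[[294.2, 188.1], [281.9, 170.5], [286.7, 175.6], [310.6, 132.8]]
top_a11 origin 194 146 k 7
[[267.3, 206.5], [233.9, 206.9], [247.3, 206.3], [232.2, 155.5]]
1.8 [[297.  146.6]] [[235.1 179.7]]
1.9 [[299.2 146.5]] [[235.2 176.8]]
2.0 [[301.3 146.6]] [[235.3 174. ]]
2.1 [[303.3 146.9]] [[235.5 171.4]]
2.2 [[305.2 147.5]] [[235.8 169.1]]
0.35 [[263.7 175.9]] [[240.2 233.8]]
0.45 [[262.4 177.2]] [[240.4 235.9]]
0.55 [[261.2 178.6]] [[240.7 237.9]]
```

View pics/side_a11.png

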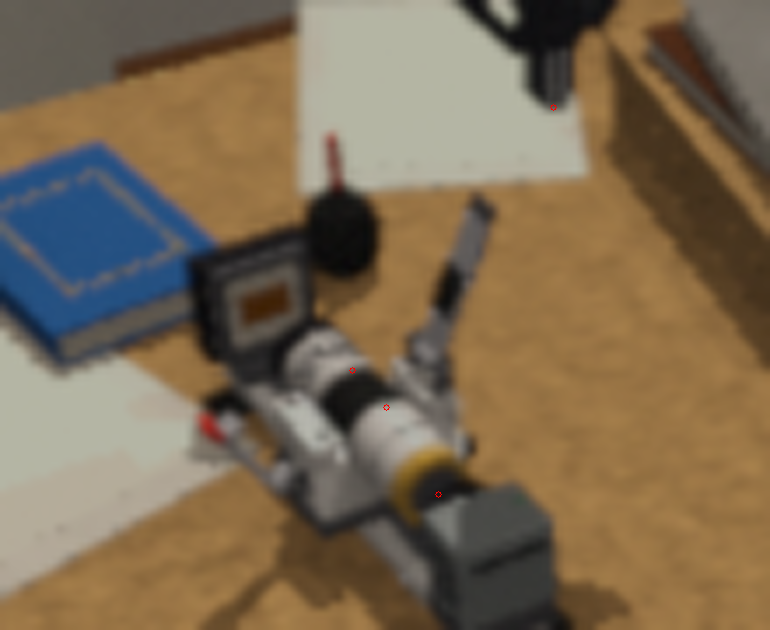

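View pics/top_a11.png

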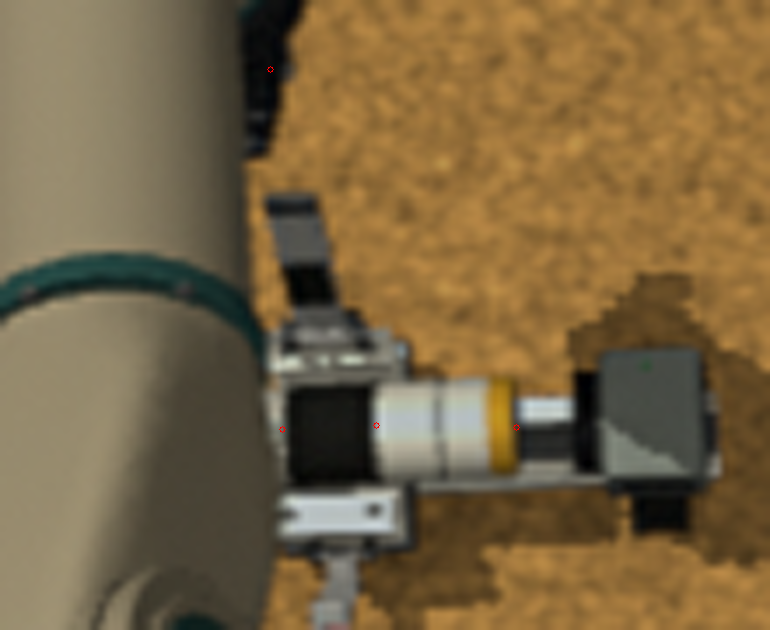

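Emit:
{"fn": "move_arm", "kwargs": {
  "moves": [
    [[0, 0.001, 0.03, 0, 0, 0], [0, 0.001, 0.065, 0, 0, 0], [0, 0.001, 0.075, 0, 0, 0], [-0.02, 0.001, 0.075, 0, 0, 0], [-0.04, 0.001, 0.075, 0, 0, 0], [-0.057, 0.001, 0.075, 0, 0, 0], [-0.073, 0.001, 0.075, 0, 0, 0], [-0.082, 0.001, 0.075, 0, 0, 0], [-0.091, 0.001, 0.076, 0, 0, 0], [-0.1, 0.001, 0.078, 0, 0, 0], [-0.108, 0.001, 0.082, 0, 0, 0], [-0.116, 0.001, 0.087, 0, 0, 0], [-0.123, 0.001, 0.093, 0, 0, 0], [-0.129, 0.001, 0.1, 0, 0, 0], [-0.135, 0.001, 0.107, 0, 0, 0], [-0.139, 0.001, 0.115, 0, 0, 0], [-0.142, 0.001, 0.123, 0, 0, 0], [-0.142, 0.001, 0.123, 0, 0, 0]]
  ]
}}

```text
clock: 24.55
eef_pos: [475.7, 252.2, 121.0]
tool_rot: [3.141, 0.002, 0.054]
force: [-0.0, -0.3, 0.4]
width: -0.0
```

Run:
```python
from fit import *
s=ctrl.read_state(); p=s["eef_pos"]; print(s["clock"],p,s["tool_rot"],s["force"],s["torque"],s["width"]); print(inv(BENCH,p))
for n in C:
    P=C[n].proj(np.array([p,loc(BENCH,[-60,0,101])])); crop(C[n],*(P[0]),110,90,7,n+"_a12",P); print(P.round(1).tolist())
```

```text
24.65 [476.57311925 252.34137858 121.69549603] [ 3.14147617e+00 -9.47989400e-05  5.38649164e-02] [ 0.67346816 -0.04672227  0.03003225] [ 0.01727465 -0.0228224   0.0648239 ] -0.28157878818044013
[ -6.70194426  -1.19532101 121.69549603]
side_a12 origin 227 123 k 7
[[282.5, 168.6], [271.2, 176.6]]
top_a12 origin 184 162 k 7
[[239.8, 207.4], [240.7, 224.6]]
```

View pics/side_a12.png

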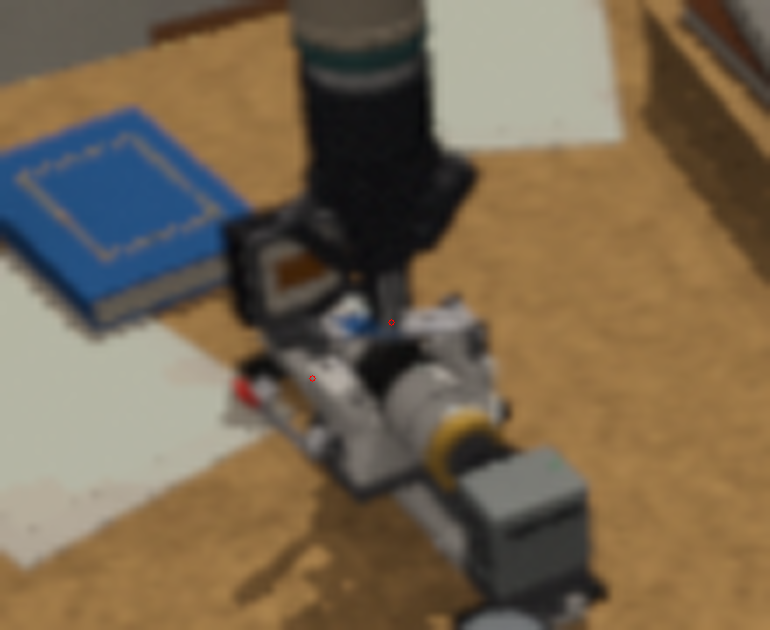

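View pics/top_a12.png

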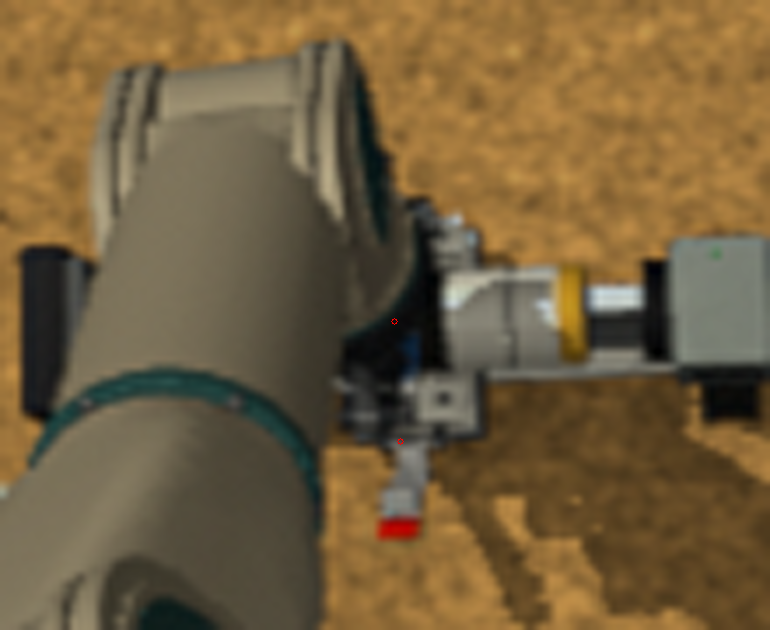

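Emit:
{"fn": "move_arm", "kwargs": {
  "moves": [
    [[-0.001, 0, 0.004, 0, 0, 0], [-0.002, 0, 0.008, 0, 0, 0], [-0.003, 0, 0.012, 0, 0, 0], [-0.003, 0, 0.015, 0, 0, 0], [-0.003, 0, 0.016, 0, 0, 0], [-0.003, 0, 0.016, 0, 0, 0]]
  ]
}}

```text
clock: 25.4
eef_pos: [473.3, 252.2, 105.7]
tool_rot: [3.141, 0.0, 0.054]
force: [-0.0, -0.4, -0.2]
width: -0.1
```

Emit:
{"fn": "move_arm", "kwargs": {
  "moves": [
    [[0, 0, 0.001, 0, 0, 0], [0, 0, 0.002, 0, 0, 0], [0, 0, 0.002, 0, 0, 0]]
  ]
}}

```text
clock: 25.78
eef_pos: [473.4, 252.2, 104.0]
tool_rot: [-3.141, -0.0, 0.054]
force: [0.1, 0.4, 2.8]
width: 0.2
```

Emit:
{"fn": "move_arm", "kwargs": {
  "moves": [
    [[0, 0, 0.0005, 0, 0, 0], [0, 0, 0.001, 0, 0, 0], [0, 0, 0.001, 0, 0, 0]]
  ]
}}

```text
clock: 26.15
eef_pos: [473.4, 252.3, 103.8]
tool_rot: [-3.141, -0.0, 0.054]
force: [-3.4, -1.1, 11.5]
width: 0.1
```

Emit:
{"fn": "move_arm", "kwargs": {
  "moves": [
    [[0, 0, -0.01, 0, 0, 0], [0, 0, -0.03, 0, 0, 0], [0, 0, -0.06, 0, 0, 0], [0, 0, -0.09, 0, 0, 0], [-0.04, 0, -0.1, 0, 0, 0], [-0.08, 0, -0.1, 0, 0, 0], [-0.11, 0, -0.1, 0, 0, 0], [-0.123, 0, -0.1, 0, 0, 0], [-0.123, 0, -0.1, 0, 0, 0]]
  ]
}}

```text
clock: 27.28
eef_pos: [350.7, 245.9, 203.1]
tool_rot: [-3.141, -0.001, 0.055]
force: [-0.1, -0.1, -0.7]
width: -0.1
```

Run:
```python
from fit import *
s=ctrl.read_state(); p=s["eef_pos"]; print(s["clock"],p,s["tool_rot"],s["force"],s["torque"],s["width"]); print(inv(BENCH,p))
L=[p,loc(BENCH,[-60,0,101]),loc(BENCH,[44,0,101])]
for th in(.35,.45,.55):
    c_,s_=np.cos(th),np.sin(th)
    L.append(loc(BENCH,[-54-13*c_-74*s_,0,52+74*c_-13*s_]))
for n in C:
    P=C[n].proj(np.array(L)); crop(C[n],*P[1],110,90,7,n+"_a13",P); print(P.round(1).tolist())
```

```text
27.375 [352.10099816 245.96900532 203.0531329 ] [-3.14113112e+00 -1.94375878e-03  5.35640784e-02] [-0.22537293  0.35952103 -0.04313201] [-0.02702187  0.06195035  0.06318229] 0.16918482008376007
[-131.33637689   -0.77785997  203.0531329 ]
side_a13 origin 216 131 k 7
[[252.0, 161.2], [271.2, 176.6], [293.5, 168.8], [263.7, 175.9], [262.4, 177.2], [261.2, 178.6]]
top_a13 origin 185 179 k 7
[[236.5, 244.3], [240.7, 224.6], [240.1, 193.1], [240.2, 233.8], [240.4, 235.9], [240.7, 237.9]]
```

View pics/side_a13.png

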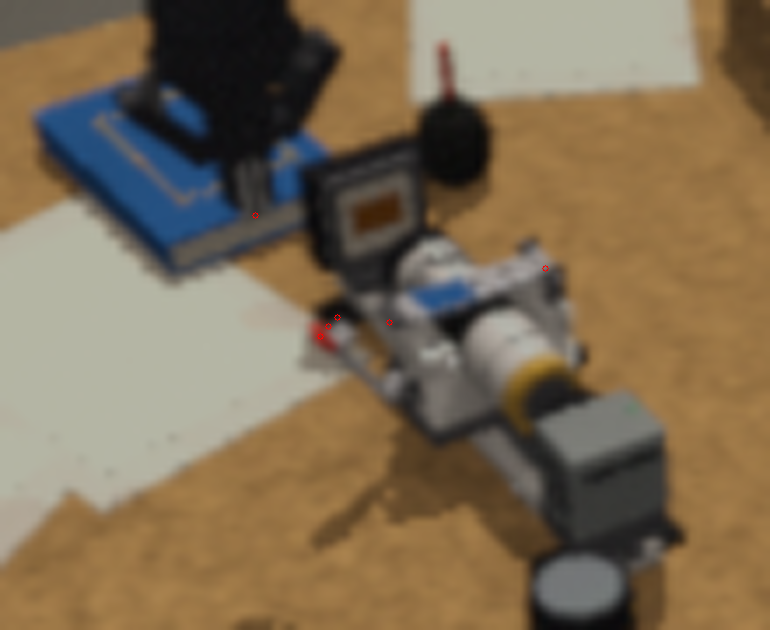

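View pics/top_a13.png

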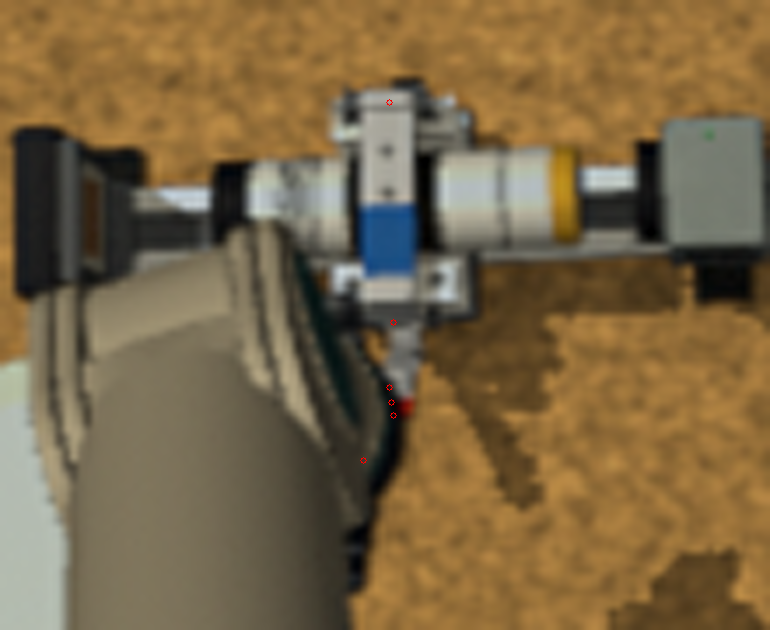

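Emit:
{"fn": "move_arm", "kwargs": {
  "moves": [
    [[-0.004, 0, 0.03, 0, 0, 0], [-0.004, 0, 0.065, 0, 0, 0], [-0.004, 0, 0.095, 0, 0, 0], [-0.004, 0, 0.108, 0, 0, 0], [-0.004, 0, 0.108, 0, 0, 0]]
  ]
}}

```text
clock: 28.0
eef_pos: [347.2, 245.0, 94.3]
tool_rot: [3.141, 0.001, 0.053]
force: [-0.6, -0.0, -0.4]
width: -0.3
```

Emit:
{"fn": "move_arm", "kwargs": {
  "moves": [
    [[0.008, 0, 0, 0, 0, 0], [0.016, 0, 0, 0, 0, 0], [0.024, 0, 0, 0, 0, 0], [0.032, 0, 0, 0, 0, 0], [0.038, 0, 0, 0, 0, 0], [0.042, 0, 0, 0, 0, 0], [0.042, 0, 0, 0, 0, 0]]
  ]
}}

```text
clock: 28.88
eef_pos: [389.4, 247.7, 94.9]
tool_rot: [-3.141, -0.001, 0.054]
force: [0.6, 1.0, 0.4]
width: 0.1
```

Run:
```python
from fit import *
s=ctrl.read_state(); p=s["eef_pos"]; print(s["clock"],p,s["tool_rot"],s["force"],s["torque"],s["width"]); print(inv(BENCH,p))
L=[p,loc(BENCH,[-67,0,126])]
for n in ["side"]:
    P=C[n].proj(np.array(L)); crop(C[n],*P[1],110,90,7,n+"_a14",P); print(P.round(1).tolist())
```

```text
28.975 [388.65302977 247.60267509  94.76205102] [ 3.14152494e+00 -2.39956661e-04  5.38715343e-02] [-0.641342   -0.53602477 -0.03711939] [0.0302728  0.07496986 0.04810288] -0.2695881404655306
[-94.74962525  -1.13771551  94.76205102]
side_a14 origin 213 127 k 7
[[263.7, 180.7], [269.0, 172.2]]
```

View pics/side_a14.png

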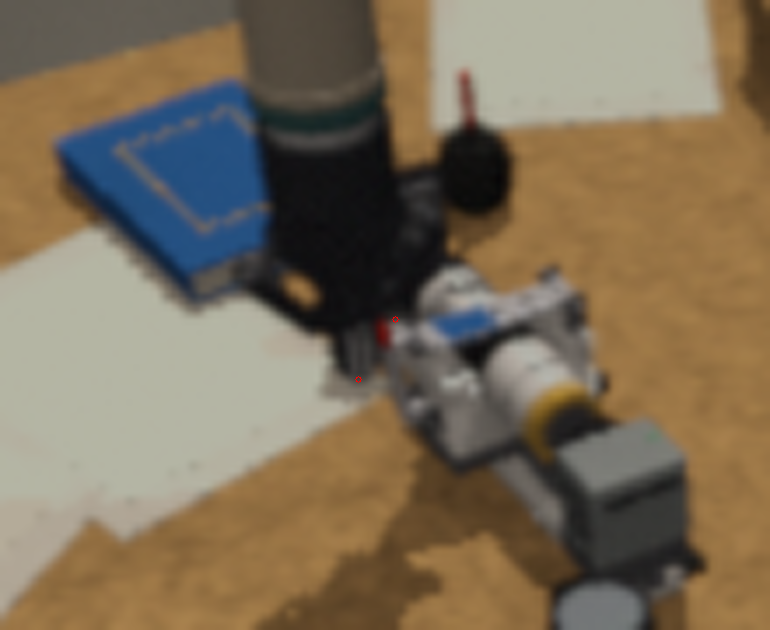

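Emit:
{"fn": "move_arm", "kwargs": {
  "moves": [
    [[0.003, 0, 0, 0, 0, 0], [0.005, 0, 0, 0, 0, 0], [0.007, 0, 0, 0, 0, 0], [0.008, 0, 0, 0, 0, 0], [0.008, 0, 0, 0, 0, 0]]
  ]
}}

```text
clock: 29.6
eef_pos: [396.7, 248.1, 94.8]
tool_rot: [-3.142, -0.0, 0.054]
force: [0.7, -0.6, 0.5]
width: 0.1
```

Emit:
{"fn": "move_arm", "kwargs": {
  "moves": [
    [[0.001, 0, 0, 0, 0, 0], [0.002, 0, 0, 0, 0, 0], [0.002, 0, 0, 0, 0, 0]]
  ]
}}

```text
clock: 29.98
eef_pos: [397.7, 248.1, 94.7]
tool_rot: [3.141, 0.001, 0.054]
force: [-2.0, 0.0, 2.2]
width: 0.1
```

Emit:
{"fn": "move_arm", "kwargs": {
  "moves": [
    [[0.001, 0, 0, 0, 0, 0], [0.002, 0, 0, 0, 0, 0], [0.002, 0, 0, 0, 0, 0]]
  ]
}}

```text
clock: 30.35
eef_pos: [398.1, 248.1, 94.6]
tool_rot: [3.141, 0.005, 0.055]
force: [-6.1, -0.3, 5.3]
width: 0.0
```

Emit:
{"fn": "move_arm", "kwargs": {
  "moves": [
    [[-0.004, 0, 0, 0, 0, 0], [-0.015, 0, 0, 0, 0, 0], [-0.035, 0, 0, 0, 0, 0], [-0.05, 0, -0.03, 0, 0, 0], [-0.05, 0, -0.08, 0, 0, 0], [-0.03, -0.06, -0.13, 0, 0, 0], [-0.01, -0.12, -0.15, 0, 0, 0], [0, -0.18, -0.15, 0, 0, 0], [0, -0.21, -0.15, 0, 0, 0], [0, -0.21, -0.15, 0, 0, 0]]
  ]
}}

```text
clock: 31.6
eef_pos: [387.6, 462.6, 244.0]
tool_rot: [-3.139, -0.001, 0.06]
force: [-0.4, -0.7, -0.5]
width: -0.3
```

Run:
```python
from fit import *
s=ctrl.read_state(); p=s["eef_pos"]; print(s["clock"],p,s["tool_rot"],s["force"],s["torque"],s["width"]); print(inv(BENCH,p))
L=[loc(BENCH,[-60,0,101]),loc(BENCH,[-54,0,52])]
for th in(0,.08,.16):
    c_,s_=np.cos(th),np.sin(th)
    L.append(loc(BENCH,[-54-13*c_-74*s_,0,52+74*c_-13*s_]))
for n in C:
    P=C[n].proj(np.array(L)); crop(C[n],*P[0],110,90,7,n+"_a15",P); print(P.round(1).tolist())
    for t in("latch_tip","strap_end"): print(n,t,[(np.round(r["uv"],1),round(r["score"],2)) for r in models.place_of(n,t)[:2]])
```

```text
31.7 [388.87680883 457.49525318 244.24572349] [3.14040683e+00 2.70074780e-05 5.44254141e-02] [-0.22234193  0.16298186  0.45202029] [-0.05259687  0.00971721 -0.01238789] 0.007539942543985378
[-83.09269494 208.43103309 244.24572349]
side_a15 origin 216 131 k 7
[[271.2, 176.6], [273.6, 185.6], [269.0, 172.2], [267.7, 172.9], [266.5, 173.7]]
side latch_tip [(array([265.9, 172.3]), 0.4), (array([290.2, 167.5]), 0.39)]
side strap_end [(array([267.8, 176.4]), 0.41), (array([279.1, 157.7]), 0.4)]
top_a15 origin 185 179 k 7
[[240.7, 224.6], [242.8, 224.5], [239.6, 225.9], [239.7, 227.8], [239.8, 229.6]]
top latch_tip [(array([238.2, 224.6]), 0.42)]
top strap_end [(array([238.7, 226.1]), 0.56)]
```

View pics/side_a15.png

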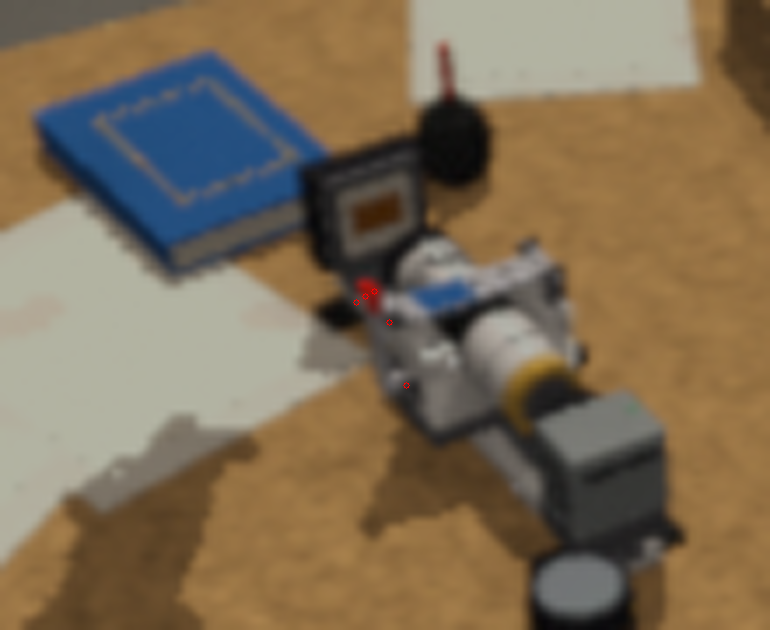

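View pics/top_a15.png

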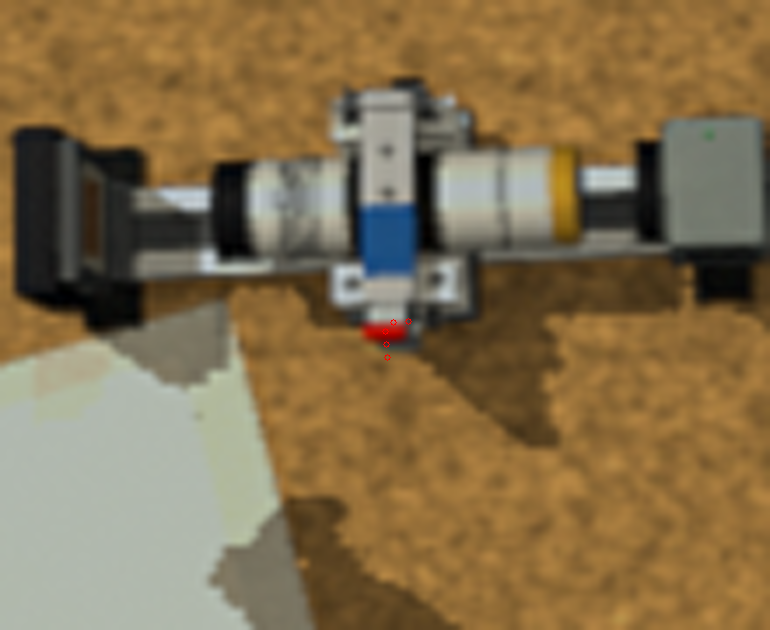

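Emit:
{"fn": "move_arm", "kwargs": {
  "moves": [
    [[0, 0, 0, 0, 0, 0], [0, 0, 0, 0, 0, 0]]
  ]
}}

```text
clock: 32.15
eef_pos: [389.3, 457.6, 245.0]
tool_rot: [-3.141, 0.0, 0.053]
force: [1.3, -0.6, 0.1]
width: -0.1
```

Run:
```python
from h import *
s=ctrl.read_state(); print(s["clock"],s["force"],np.abs(s["qd"]).max())
print(job.finish_job())
```

```text
32.15 [ 1.30755485 -0.62123725  0.0627294 ] 0.005514184907476152
the job is handed in; nothing more can be done
None
```

The whole sequence was carried out and the job handed in at 32.15 s of the 66 s allowed; handing in reports no verdict.

1. **Case to lid:** I lifted the lens out of the case, set it on the two blue strips and let it go.
2. **Lid to vee:** I took it again about 46 mm towards the glass end, laid it in the vee with the glass towards the slide holder, and let it go.
3. **Strap and latch:** I swung the strap down until it pressed firmly on the lens (about 11 N). Then I pushed the latch until it came up against its stop (about 6 N, with the fingers where the closed latch should be).

**Last checks:**
- **Lens:** in the final top picture the black band is centred under the strap. When I let the lens go, its brass end lay within a pixel of the computed seated position.
- **Strap and latch:** just before I pushed the latch, the strap's tip lay within about 1 px of its closed position. In the final top picture the latch's red tip lies on the computed upright position.
- **Robot:** it stands clear of everything. The force reading was near zero, within its usual noise.
- **Other things on the desk:** I saw nothing disturbed in the pictures. I only looked at the area around the bench at the end, so the far bystanders were not re-measured.

**Where checks disagreed:** the networks' points were off by up to about 3 px in the last pictures. Their 3D fixes were also loose, with gaps of 10 mm or more for several things. I therefore relied on the pose fits, mainly from the top camera, and on the contact forces. The side camera differed from the case fit by up to about 1.5 px.

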